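# Seat the glass density sphere on the balance's three-point cradle

### The arm

A 6-joint arm with a two-finger parallel gripper is mounted at the origin on the work surface. World frame = base frame: x ahead of the robot, y to its left, z up, the work surface at z = 0. Lengths are in m, angles in rad, forces in N, time in s.
With the tool pointing down it reaches from about 0.25 to 0.8 m from the base axis. Payload 3.9 kg.
Tool frame: the origin (TCP) lies between the finger pads; the fingertips stand 14 mm ahead of it and the grasp point (between the pads) lies 5 mm behind it; z points along the fingers, y is the direction in which the jaws open and shut (so a half turn about z gives the same grasp; the last joint's range is limited). The gripper opens to 85 mm and grips with 20 to 120 N. Pads are 22 mm wide; open, the fingers measure 114 mm over their backs; the gripper's body (76 mm by 85 mm) begins 54 mm behind the grasp point. The pads swing forward as they close: fully open they stand 13 mm farther back than shut.
Start: joints at [-1.333, 0.26, -0.138, 1.173, 0, 1.571], TCP at [0.124, -0.51, 0.245] pointing down, gripper open.
Joint ranges: [-2.78, 2.78], [-0.83, 1.72], [-1.28, 1.37], [-1.9, 2.12], [-1.57, 1.48], [-3.14, 3.14]. Speed limits (rad/s): [2.57, 2.57, 3.14, 3.14, 3.14, 3.14].

### API

Orientations are given as a 3x3 rotation matrix whose columns are the frame's x, y, z axes.
In Python, from station import readout, snapshot, job, find_in, tip_of gives the robot as it stands.
- The arm moves only by the tool move_arm, never from a script. Its argument "deltas" is a list of rows, each a list of 7 numbers: the turn, a rotation vector about the tool's x, y, z in rad, then the shift along the tool's x, y, z in mm, then the finger opening in mm, from 0 to 85.4. A call has 1 to 12 rows; each row shifts and turns the commanded pose from where the row before left it, along the tool's axes as they then stand; what a row does not reach is not made up. A row lasts 1/12 s, in which the tool goes at most 41.7 mm and 7.16 degrees, less where a joint would pass 70% of its speed; a pose out of reach is approached as far as the arm can. A call is refused whole if a number of a shift passes 41.7 or a number of a turn 0.125, either way. A call with a gripper value outside its range is refused whole. The fingers move at their own pace and stop on an object; "newtons" is the grip in N (left out, the last holds). Time passes only in rows, so rows that do not move let the fingers close. It gives the time, the measured TCP pose, the force and the opening at its end, in the units of the state.
- readout.get_state(): the state, without advancing time (a new reading comes with each control period).
- snapshot(name): name is "scene" or "top" or "wrist"; returns a dict with "color" (480x640x3 uint8, red, green, blue), "intrinsics" (3x3 intrinsics, pixels), "dist_coeffs" ([k1, k2, p1, p2, k3] as OpenCV has them; the pictures are not rectified), "R" (3x3) and "t" (3): a world point X has camera coordinates R X + t. Camera axes: x right, y down, z forward; pixel columns grow to the right and rows downward; lengths in m; the calibration is good to about 2 mm. A picture is of the moment at which its call begins. There is no depth.
- job.job_done(): hands the job in, once; it reports no verdict.
Trained networks look in a picture, given as the dict that the camera call returned (one of the last four; its "shot" number tells which), for a name from the list of things; names that differ only in an ending like _2 or _b are one class to them, and where a whole thing is asked for, a point or a joint stands for the part that bears it (a point fixed in the world has none). Each returns a list of dicts, best first, with "conf" (0 to 1); they miss things now and then, are a little off and sometimes report something else, mostly with a low value. They report only what shows in the picture. A call takes as long as a camera call. They do not tell look-alikes from the thing itself.
- find_in(picture, thing): "bbox" ([left, top, right, bottom] in pixels, round what is visible of it).
- tip_of(picture, thing): "xy" ([column, row] in pixels: a listed point, or the origin of a listed thing).
The state is a dict: "t": time; "q": joint angles; "qvel": joint speeds; "tau": joint torques, N m; "eef_pos": TCP position; "eef_rot": TCP orientation; "wrist_force": force on the tool from outside, world axes, zero at the start; "moment": the same for the moment, N m; "gripper_width": finger opening in m.
Only numpy, scipy, OpenCV 4.12 (cv2) and the standard library are available. Lean on these libraries where they do the work, as an engineer would, in place of code of your own. Each camera call takes 0.05 s, during which the arm holds its last target.

### The job

Slide the balance's side door open, fetch the green glass ball from its cork ring, set it on the two rods of the cradle and let go, then gently nudge it along the rods into the nest until it rests on all three ruby seats; finally slide the door fully shut. It is precision glass on a sensitive balance: never press or knock the ball hard on the cradle or knock the balance, and leave the other balls, the jar and the beaker where they stand.

Things in the scene. Friction and masses are not known exactly. Their poses are not given: they have to be found in the camera images.
- balance: Ivory analytical balance, fixed, side-on: its sliding side door faces the robot. Origin on the bench under the weighing chamber's centre; x points from the robot into the chamber, y to the robot's left, z up. Places given below are mm in this frame. Housing x -90 to 90, y 110 to 240, 310 high; console x -90 to 90, y -206 to -100, 60 high; the door's plane x -98 to -90.
- roof_edge (a point): Middle of the lower near edge of the chamber's solid roof (x -90, y 0, z 295), which covers x -90 to 90, y -106 to 110, up to z 309. Chamber inside: x -80 to 86, y -100 to 110, floor at z 62; glass on the far side and the low-y end, a white corner post 10 thick at x -84, y -101. Only the door's side can be opened. Axes as the balance.
- cradle (a point): Top of the cradle's aluminium plate (120 x 60) under the nest: x 0, y 0, z 78. On it two steel rods 8 in diameter, axes at y +20 and -20, run along x from -80 to -22, with a dip of about 3 at x -52; then three ruby balls 16 in diameter, centres at z 85 and (x, y) = (-13, 22.5), (-13, -22.5), (26, 0). Axes as the balance.
- nest (a point): Centre of the glass ball when it rests on all three rubies: x 0, y 0, z 112.7, mid-chamber. Pushed in +x from the rods, the ball climbs about 3 to pass between the two near rubies at x -13, then sinks 3 into the nest by itself; the far ruby stops it. Axes as the balance.
- rods_dip (a point): Centre of the glass ball when it lies in the dip of the two rods: x -52, y 0, z 112.8, 52 nearer the robot than the nest. A ball let go near here settles here. It slides and rolls easily on the polished rods (friction about 0.2): under 3 N moves it. Axes as the balance.
- door (a joint): Clear glass side door facing the robot: slides along the balance's +y to open. 0 = shut, 0.19 m = fully open (its free edge is then at y 87). Glass 205 long, z 62 to 300. It slides with about 1.2 N of friction and stays where it is left. It starts shut or up to 60 mm open.
- door_handle (a point): Middle of the door's blue pull: a block 36 (x) by 14 (y) by 70 (z 125 to 195) that sticks out from the glass towards the robot, x -132 to -96; this point is at x -114, z 160 and y = -81 + door opening. Both of its y faces are free to be pushed with a finger.
- glass_ball: The ball to be weighed: solid transparent green glass, diameter 60, about 0.25 kg. Starts on one of the three cork rings. Its origin rolls with it: use point glass_ball_center.
- glass_ball_center (a point): Centre of the glass ball (46 above the bench when it lies on its cork ring).
- steel_ball_center (a point): Centre of a polished steel ball, diameter 60, on a cork ring. Leave it.
- white_ball_center (a point): Centre of a white ceramic ball, diameter 60, on a cork ring. Leave it.
- ring_a: Cork ring, fixed to the bench, 64 outside, 36 inside, 22 high, origin at its underside's centre; a ball lies on its hole.
- ring_b: A second such cork ring.
- ring_c: A third such cork ring.
- jar: Amber jar with a blue cap, diameter 60, 135 high, loose; origin at its underside's centre. Leave it.
- beaker: Clear glass beaker, rim diameter 72, 90 high, loose; origin at its underside's centre. Leave it.
Things that resemble listed ones, but are neither listed nor needed, are in the scene too. Several things have the shape of the glass_ball; the one meant has the colours described above.

How it is judged:
By the outcome, as a careful person would: the job done as asked, in the order asked, and still so for the second after the job is handed in, with the robot touching nothing.
It also fails if it takes over 72 s, if anything falls off the work surface, if the arm or the gripper's body presses on something with over 40 N, if the wrist force passes 120 N, or if a joint passes its speed limit or range.

## Working session

There is one attempt and no reset: what is moved stays moved. The work goes in short steps, Python scripts to look and compute and a tool call to move; the robot and the scene stay as the last step left them, time stands still between calls to the robot, and variables do not carry over. Pictures are saved under pics/ and viewed, and the job is handed in when it is done.

Besides the shell and the picture viewer there is one more tool, called after ">>>" as name(argument=value, ...) on one line, values as JSON. move_arm: Moves the arm, as the interface text tells. Its arguments: {"type":"object","properties":{"deltas":{"type":"array","items":{"type":"array","items":{"type":"number"}}},"newtons":{"type":"number"}},"required":["deltas"]}

```bash
ls; mkdir -p pics
cat > h.py <<'E'
import numpy as np, cv2
from station import readout, snapshot, job, find_in, tip_of
def save(s,n,crop=None,k=1):
    im=s["color"][:,:,::-1]
    if crop: l,t,r,b=crop; im=im[t:b,l:r]
    if k!=1: im=cv2.resize(im,None,fx=k,fy=k,interpolation=cv2.INTER_CUBIC)
    cv2.imwrite("pics/"+n,im)
def ray(s,px):
    u=cv2.undistortPoints(np.array([[px]],float),np.array(s["intrinsics"]),np.array(s["dist_coeffs"]))[0,0]
    R=np.array(s["R"]);t=np.array(s["t"])
    d=R.T@np.array([u[0],u[1],1]); return -R.T@t, d/np.linalg.norm(d)
def atz(s,px,z):
    c,d=ray(s,px); return c+d*(z-c[2])/d[2]
def proj(s,X):
    R=np.array(s["R"]);t=np.array(s["t"])
    return cv2.projectPoints(np.atleast_2d(np.array(X,float)),cv2.Rodrigues(R)[0],t,np.array(s["intrinsics"]),np.array(s["dist_coeffs"]))[0][:,0]
def tri(L):
    A=np.zeros((3,3));b=np.zeros(3)
    for s,px in L:
        c,d=ray(s,px);P=np.eye(3)-np.outer(d,d);A+=P;b+=P@c
    return np.linalg.solve(A,b)
E
python3 - <<'E'
from h import *
st=readout.get_state();print(st["t"],st["eef_pos"],np.round(st["eef_rot"],3),st["gripper_width"])
for n in ("scene","top","wrist"):
    s=snapshot(n);save(s,n+"0.png");print(n,np.round(-np.array(s["R"]).T@s["t"],3))
    for th in ["balance","roof_edge","cradle","nest","rods_dip","door_handle","glass_ball_center","steel_ball_center","white_ball_center","ring_a","jar","beaker"]:
        print(th,[(np.round(d["xy"]).tolist(),round(d["conf"],2)) for d in tip_of(s,th)][:4])
E
```

```text
pics
0.0 [ 0.12352261 -0.50956686  0.2444556 ] [[ 0.972  0.236 -0.   ]
 [ 0.236 -0.972  0.002]
 [ 0.    -0.002 -1.   ]] 0.08528475709899662
scene [0.7   0.229 1.2  ]
balance [([321.0, 262.0], 0.26)]
roof_edge [([342.0, 277.0], 0.97)]
cradle []
nest [([251.0, 198.0], 0.54)]
rods_dip []
door_handle [([320.0, 263.0], 0.59), ([228.0, 149.0], 0.38)]
glass_ball_center [([215.0, 229.0], 0.93), ([316.0, 261.0], 0.73), ([248.0, 196.0], 0.62), ([287.0, 221.0], 0.62)]
steel_ball_center [([233.0, 148.0], 0.86), ([184.0, 195.0], 0.66)]
white_ball_center [([184.0, 195.0], 0.86)]
ring_a [([188.0, 203.0], 0.64), ([250.0, 204.0], 0.55)]
jar [([314.0, 194.0], 0.9), ([230.0, 155.0], 0.5)]
beaker [([438.0, 326.0], 0.56)]
top [ 0.293 -0.004  1.188]
balance []
roof_edge [([254.0, 214.0], 0.91)]
cradle []
nest [([185.0, 285.0], 0.26)]
rods_dip [([402.0, 262.0], 0.28)]
door_handle [([300.0, 235.0], 0.93)]
glass_ball_center [([362.0, 266.0], 0.9), ([421.0, 303.0], 0.84), ([407.0, 262.0], 0.76)]
steel_ball_center [([455.0, 278.0], 0.66)]
white_ball_center [([457.0, 217.0], 0.75)]
ring_a [([456.0, 286.0], 0.62), ([402.0, 260.0], 0.42), ([450.0, 217.0], 0.42)]
jar [([364.0, 311.0], 0.82)]
beaker [([188.0, 285.0], 0.55)]
wrist [ 0.196 -0.493  0.375]
balance []
roof_edge []
cradle []
nest []
rods_dip []
door_handle []
glass_ball_center []
steel_ball_center []
white_ball_center []
ring_a []
jar []
beaker []
```

View pics/scene0.png

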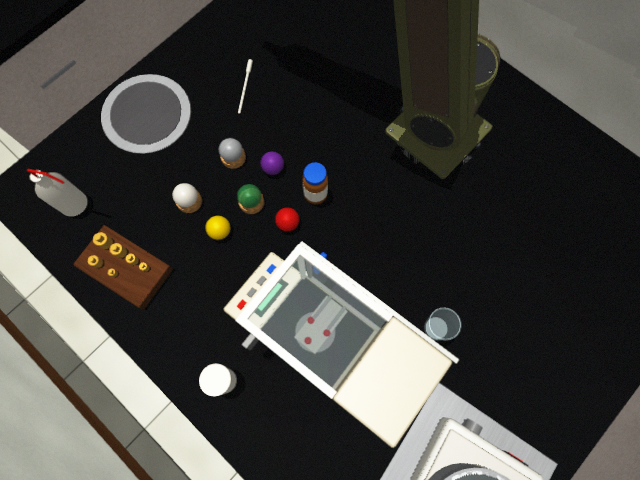

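View pics/top0.png

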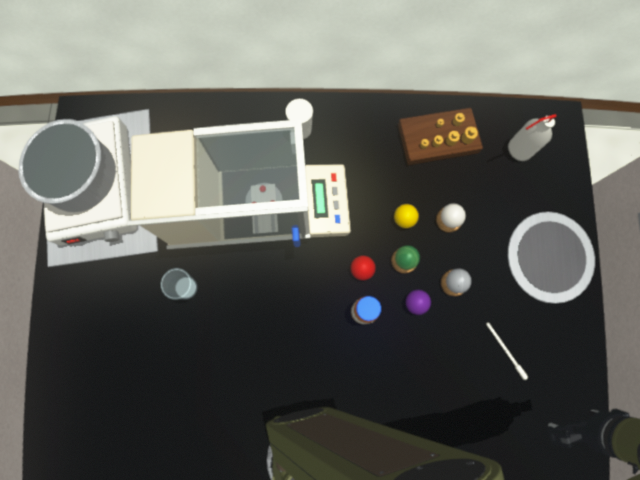

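View pics/wrist0.png

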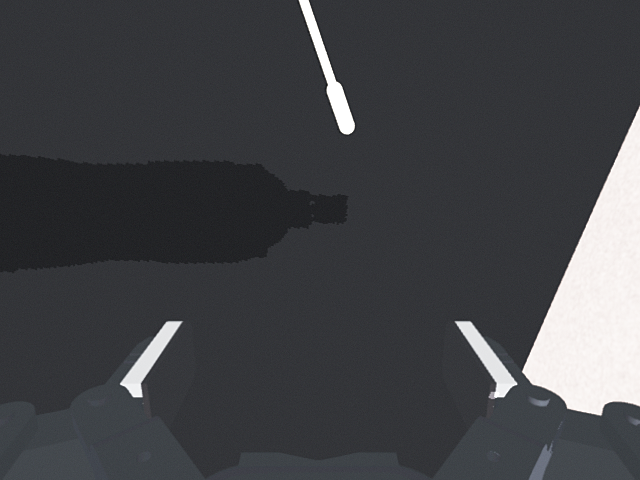

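The scene view shows the green ball on a cork ring at about (250,196). The red, yellow and purple balls and the steel and white ones on rings are not it. In the top view it is at (407,258), and the balance is at the upper left. I'll crop both views for exact corners.

Run:
```python
from h import *
s=snapshot("scene");save(s,"sc1.png",(220,230,470,450),3.2)
save(s,"sg1.png",(160,120,340,250),4)
t=snapshot("top");save(t,"tc1.png",(120,110,360,260),3.3)
save(t,"tg1.png",(340,190,490,330),4)
import pickle;pickle.dump((s,t),open("st.pkl","wb"))
```

```text
(no output)
```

View pics/sc1.png

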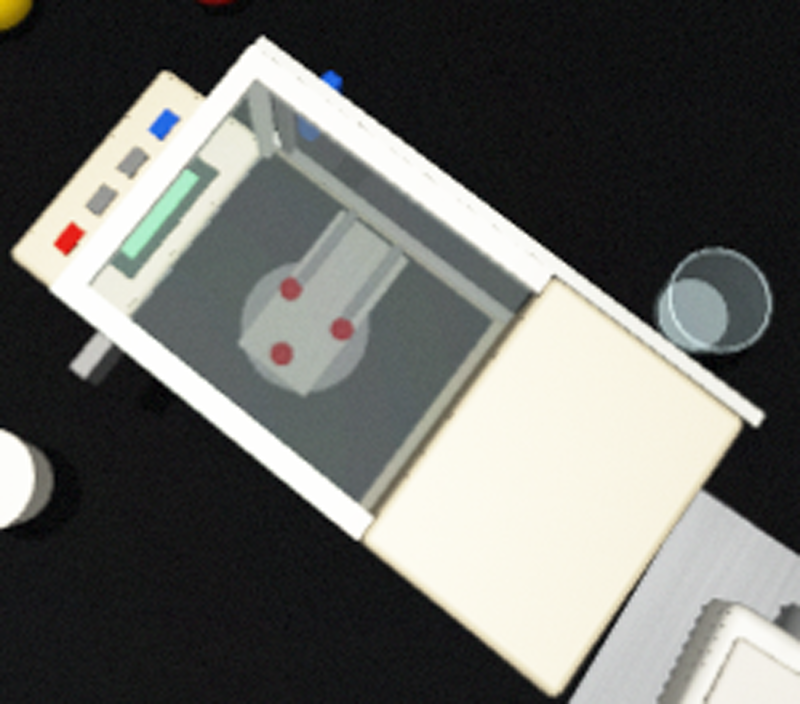

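View pics/tc1.png

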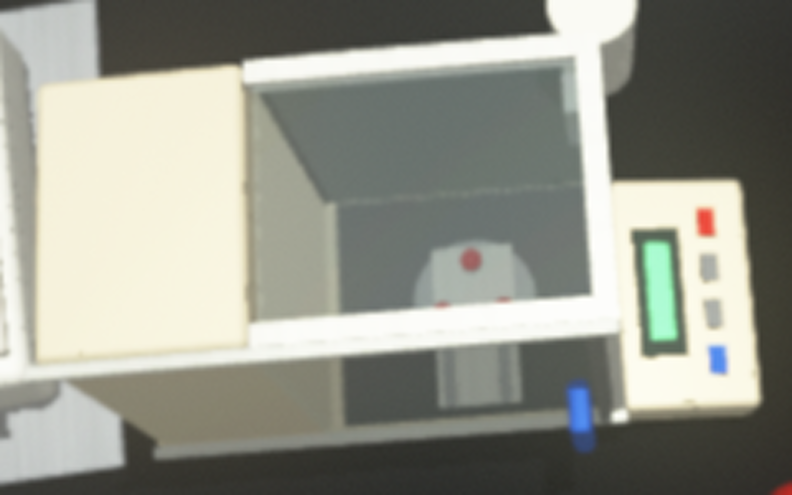

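View pics/tg1.png

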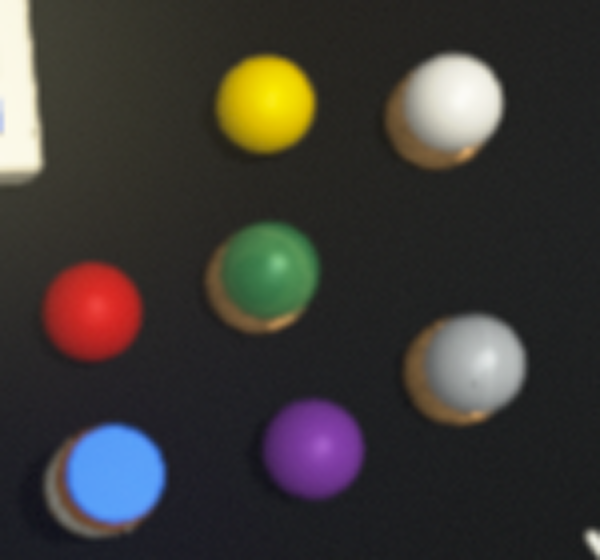

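View pics/sg1.png

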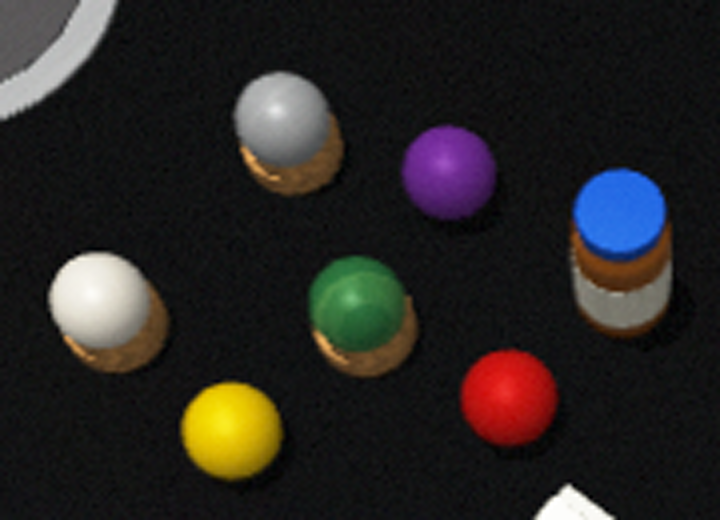

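The three green candidates came down to one. The green sphere at top (407.5,257.8) / scene (249,196) sits on a cork ring. Red, yellow and purple lie on the bench, and white and grey are the ceramic and steel balls. Next I fit the balance pose from its corners and the rubies.

Run:
```python
from h import *
import pickle
from scipy.optimize import least_squares
s,t=pickle.load(open("st.pkl","rb"))
S=[((-90,110,310),(555,280)),((90,110,310),(364,540)),((90,240,310),(553,697)),((-90,240,310),(742,426)),((-90,-106,309),(262,38)),((90,-106,309),(52,288)),((-90,-206,60),(165,70)),((90,-206,60),(12,255)),((-13,-22.5,85),(290,289)),((-13,22.5,85),(342,329)),((26,0,85),(281,354))]
T=[((90,110,310),(242,66)),((90,240,310),(40,84)),((-90,240,310),(36,362)),((-90,110,310),(248,347)),((-90,-106,309),(614,332)),((90,-106,309),(600,36)),((90,-206,60),(742,182)),((-90,-206,60),(760,405)),((26,0,85),(471,260))]
B=[np.array([a for a,_ in L])/1e3 for L in (S,T)]
P=[np.array([p for _,p in S])/3.2+[220,230],np.array([p for _,p in T])/3.3+[120,110]]
def f(v,raw=False):
    c,n=np.cos(v[2]),np.sin(v[2]);R=np.array([[c,-n,0],[n,c,0],[0,0,1]])
    r=[proj(k,b@R.T+[v[0],v[1],0])-p for k,b,p in zip((s,t),B,P)]
    return r if raw else np.vstack(r).ravel()
r=least_squares(f,[.5,.2,0],loss="soft_l1")
print(r.x,np.degrees(r.x[2]))
for q in f(r.x,1):print(np.round(q,1).tolist())
for idx,name in((0,"scene"),(1,"top")):
    BB=B;PP=P
    def g(v):
        c,n=np.cos(v[2]),np.sin(v[2]);R=np.array([[c,-n,0],[n,c,0],[0,0,1]])
        return (proj((s,t)[idx],B[idx]@R.T+[v[0],v[1],0])-P[idx]).ravel()
    print(name,least_squares(g,r.x,loss="soft_l1").x)
np.save("bal.npy",r.x)
v=r.x;c,n=np.cos(v[2]),np.sin(v[2]);R=np.array([[c,-n],[n,c]])
gb=tri([(s,(249.2,196)),(t,(407.5,257.8))]);print("ball",gb, atz(s,(249.2,196),.046),atz(t,(407.5,257.8),.046))
print("handle px for openings")
for o in (0,10,20,30,40,60):
    X=np.r_[R@[-.114,-.081+o/1e3]+v[:2],.195]
    print(o,proj(s,X),proj(t,X))
for nm,px in (("jar",(364,311)),("white",(453,216)),("steel",(458,281)),("red",(363,267)),("purple",(418.5,302)),("yellow",(406.5,216))):
    print(nm,np.round(atz(t,px,.03 if nm in("red","purple","yellow") else .0 if nm=="jar" else .046),3))
print("beaker",atz(s,(220+700/3.2,230+310/3.2),0))
```

```text
[0.61744218 0.13433528 0.07852222] 4.49899206211041
[[0.6, -2.1], [-2.3, -0.5], [0.6, 2.6], [3.0, -0.6], [-1.6, 1.1], [0.0, -1.3], [0.4, -4.6], [-2.4, -3.5], [0.8, -0.7], [0.4, -0.4], [0.4, -0.7]]
[[0.3, -1.8], [-1.4, -1.9], [-2.3, 0.0], [-0.8, -0.2], [0.8, -3.1], [-0.5, -0.3], [-0.0, -2.9], [0.3, -0.4], [-0.3, 0.1]]
scene [0.61881264 0.13504915 0.08172709]
top [0.61536313 0.13352908 0.07620667]
ball [ 0.48575003 -0.21844125  0.04151559] [ 0.48643137 -0.21638479  0.046     ] [ 0.48517346 -0.21791218  0.046     ]
handle px for openings
0 [[319.05272034 256.93203777]] [[297.16432821 233.40740178]]
10 [[322.8027077  259.83254456]] [[292.48116046 233.71631103]]
20 [[326.56593098 262.74337245]] [[287.79863054 234.02558756]]
30 [[330.34252217 265.66462441]] [[283.11708719 234.33520886]]
40 [[334.13261503 268.59640478]] [[278.43687976 234.64515243]]
60 [[341.75385004 274.4919753 ]] [[269.08187314 235.26591601]]
jar [ 0.358 -0.115  0.   ]
white [ 0.592 -0.335  0.046]
steel [ 0.429 -0.341  0.046]
red [ 0.464 -0.11   0.03 ]
purple [ 0.379 -0.246  0.03 ]
yellow [ 0.594 -0.221  0.03 ]
beaker [0.40386055 0.3349005  0.        ]
```

```bash
cat >> h.py <<'E'
from scipy.spatial.transform import Rotation as Ro
import math,sys
def bal(): 
    v=np.load("bal.npy");R=Ro.from_euler("z",v[2]).as_matrix();return R,np.array([v[0],v[1],0.])
def b2w(p): R,o=bal();return R@(np.array(p,float)/1e3)+o
def w2b(p): R,o=bal();return (R.T@(np.array(p)-o))*1e3
def rot(p,yaw=0):  # pitch deg below horizontal, in balance frame
    a=math.radians(p);c,s=math.cos(a),math.sin(a)
    return bal()[0]@Ro.from_euler("z",yaw,degrees=True).as_matrix()@np.column_stack([(s,0,c),(0,-1,0),(c,0,-s)])
def plan(X,R,grip,n=0,step=38,cur=None):
    """rows from the present pose (or cur) to TCP X(world m), R"""
    if cur is None: st=readout.get_state();cur=(np.array(st["eef_pos"]),np.array(st["eef_rot"]))
    p,Q=cur;w=Ro.from_matrix(Q.T@R).as_rotvec();d=(X-p)*1e3
    k=max(n,math.ceil(np.abs(w).max()/.12),math.ceil(np.linalg.norm(w)/.124),math.ceil(np.linalg.norm(d)/step),1)
    for i in range(k):
        Qi=Q@Ro.from_rotvec(w*i/k).as_matrix();
        print("[%s,%g],"%(",".join("%g"%v for v in np.r_[np.round(w/k,3),np.round(Qi.T@d/k,1)]),grip))
    print("--",k)
def show():
    st=readout.get_state();R=np.array(st["eef_rot"]);p=np.array(st["eef_pos"])
    print("t",st["t"],"bal TCP",np.round(w2b(p),1),"tip",np.round(w2b(p+R[:,2]*.014),1),"grasp",np.round(w2b(p-R[:,2]*.005),1),"w",np.round(p,4),"F",np.round(st["wrist_force"],1),"grip",round(st["gripper_width"]*1e3,1),"q",np.round(st["q"],2))
E
python3 - <<'E'
from h import *
show()
R=rot(35)
st=readout.get_state()
A=np.array([.2,-.40,.32])
plan(A,np.array(st["eef_rot"]),0)
T=b2w([-170,-130,170])
print(T); plan(T,R,0,cur=(A,np.array(st["eef_rot"])))
E
```

```text
t 2.05 bal TCP [-542.8 -603.9  245.3] tip [-542.8 -603.9  231.3] grasp [-542.8 -603.9  250.3] w [ 0.1237 -0.5102  0.2453] F [-0.4  0.6  0.1] grip 85.5 q [-1.33  0.26 -0.14  1.17 -0.    1.57]
[0,0,0,20,-17.8,-14.9,0],
[0,0,0,20,-17.8,-14.9,0],
[0,0,0,20,-17.8,-14.9,0],
[0,0,0,20,-17.8,-14.9,0],
[0,0,0,20,-17.8,-14.9,0],
-- 5
[ 0.4581634  -0.00859921  0.17      ]
[-0.006,0.074,0.011,26.4,-24.6,11.5,0],
[-0.006,0.074,0.011,25.2,-24.9,13.3,0],
[-0.006,0.074,0.011,23.9,-25.3,15,0],
[-0.006,0.074,0.011,22.4,-25.7,16.5,0],
[-0.006,0.074,0.011,20.9,-26,18,0],
[-0.006,0.074,0.011,19.2,-26.3,19.3,0],
[-0.006,0.074,0.011,17.4,-26.7,20.5,0],
[-0.006,0.074,0.011,15.6,-27,21.5,0],
[-0.006,0.074,0.011,13.7,-27.3,22.4,0],
[-0.006,0.074,0.011,11.7,-27.5,23.2,0],
[-0.006,0.074,0.011,9.6,-27.8,23.8,0],
[-0.006,0.074,0.011,7.5,-28,24.3,0],
[-0.006,0.074,0.011,5.4,-28.3,24.6,0],
-- 13
```

>>> move_arm(deltas=[[0,0,0,20,-18,-15,0],[0,0,0,20,-18,-15,0],[0,0,0,20,-18,-15,0],[0,0,0,20,-18,-15,0],[0,0,0,20,-18,-15,0]])

```text
t: 2.47
eef_pos: [0.2001, -0.3981, 0.321]
eef_rot: [[0.972, 0.235, 0.0], [0.235, -0.972, -0.0], [0.0, 0.0, -1.0]]
wrist_force: [0.3, -0.2, -0.3]
gripper_width: 0.0253
```

>>> move_arm(deltas=[[-0.006,0.08,0.011,26.4,-24.6,11.5,0],[-0.006,0.08,0.011,25.2,-24.9,13.3,0],[-0.006,0.08,0.011,23.9,-25.3,15,0],[-0.006,0.08,0.011,22.4,-25.7,16.5,0],[-0.006,0.08,0.011,20.9,-26,18,0],[-0.006,0.08,0.011,19.2,-26.3,19.3,0],[-0.006,0.08,0.011,17.4,-26.7,20.5,0],[-0.006,0.08,0.011,15.6,-27,21.5,0],[-0.006,0.08,0.011,13.7,-27.3,22.4,0],[-0.006,0.08,0.011,11.7,-27.5,23.2,0],[-0.006,0.08,0.011,9.6,-27.8,23.8,0],[-0.006,0.08,0.011,7.5,-28,24.3,0]])

```text
t: 3.47
eef_pos: [0.4241, -0.0677, 0.1982]
eef_rot: [[0.632, 0.103, 0.768], [0.076, -0.995, 0.07], [0.771, 0.014, -0.637]]
wrist_force: [0.8, -1.2, -0.7]
gripper_width: -0.0001
```

Run:
```python
from h import *
show()
plan(b2w([-160,-125,160]),rot(35),0)
for n in ("wrist","scene"):
    s=snapshot(n);save(s,n+"1.png")
```

```text
t 3.4667 bal TCP [-208.6 -186.3  198.2] tip [-197.8 -186.2  189.3] grasp [-212.5 -186.3  201.4] w [ 0.4241 -0.0677  0.1982] F [ 0.8 -1.2 -0.7] grip -0.1 q [-0.44 -0.25 -1.24 -0.23  0.4   2.76]
[-0.004,0.026,0.009,1,-20.2,20.8,0],
[-0.004,0.026,0.009,0.3,-20.3,20.7,0],
[-0.004,0.026,0.009,-0.4,-20.4,20.7,0],
-- 3
```

View pics/wrist1.png

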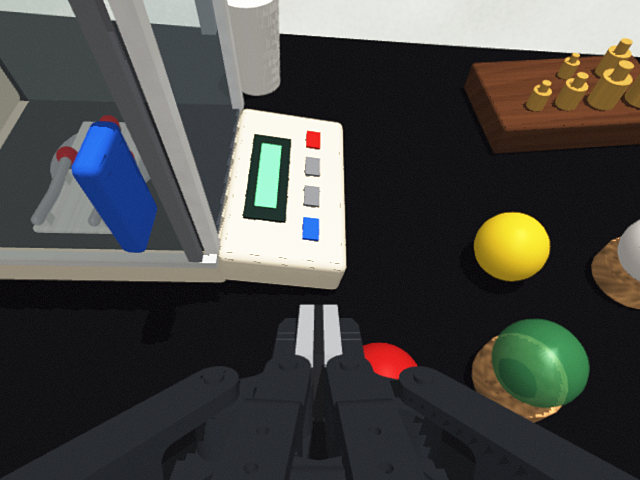

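View pics/scene1.png

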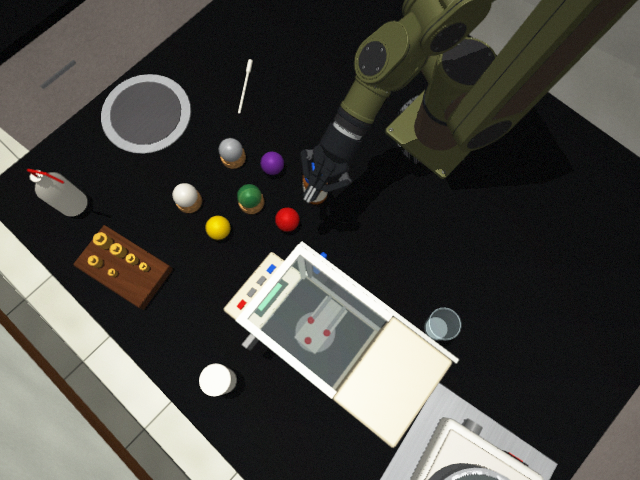

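The wrist view shows the handle, the red ball under the fingers and the green ball lower right. Joint 6 reads 2.76, close to its limit, so I'll take the half-turn equivalent with the camera below, at a pitch of about 45°.

>>> move_arm(deltas=[[0,0,-0.121,0,0,0,0],[0,0,-0.121,0,0,0,0],[0,0,-0.121,0,0,0,0],[0,0,-0.121,0,0,0,0],[0,0,-0.121,0,0,0,0],[0,0,-0.121,0,0,0,0],[0,0,-0.121,0,0,0,0],[0,0,-0.121,0,0,0,0],[0,0,-0.121,0,0,0,0],[0,0,-0.121,0,0,0,0],[0,0,-0.121,0,0,0,0],[0,0,-0.121,0,0,0,0]])

```text
t: 4.57
eef_pos: [0.4251, -0.0704, 0.1988]
eef_rot: [[-0.03, 0.643, 0.766], [0.997, -0.036, 0.069], [0.071, 0.765, -0.64]]
wrist_force: [-0.3, -0.8, 0.1]
gripper_width: -0.0001
```

>>> move_arm(deltas=[[0,0,-0.121,0,0,0,0],[0,0,-0.121,0,0,0,0],[0,0,-0.121,0,0,0,0],[0,0,-0.121,0,0,0,0],[0,0,-0.121,0,0,0,0],[0,0,-0.121,0,0,0,0],[0,0,-0.121,0,0,0,0],[0,0,-0.121,0,0,0,0],[0,0,-0.121,0,0,0,0],[0,0,-0.121,0,0,0,0],[0,0,-0.121,0,0,0,0],[0,0,-0.121,0,0,0,0]])

```text
t: 5.57
eef_pos: [0.4251, -0.0704, 0.1987]
eef_rot: [[-0.642, 0.047, 0.766], [0.154, 0.986, 0.069], [-0.752, 0.162, -0.64]]
wrist_force: [0.1, -0.3, 0.5]
gripper_width: -0.0004
```

```bash
sed -i 's/np.column_stack(\[(s,0,c),(0,-1,0),(c,0,-s)\])/np.column_stack([(-s,0,-c),(0,1,0),(c,0,-s)])/' h.py
python3 - <<'E'
from h import *
show()
plan(b2w([-160,-125,170]),rot(45),0)
E
```

```text
t 5.5667 bal TCP [-207.9 -189.   198.7] tip [-197.1 -188.9  189.8] grasp [-211.7 -189.1  201.9] w [ 0.4251 -0.0704  0.1987] F [ 0.1 -0.3  0.5] grip -0.4 q [-0.45 -0.24 -1.24 -0.22  0.4  -0.15]
[0.006,0.03,-0.068,1.5,21.3,18.6,0],
[0.006,0.03,-0.068,-0.5,21.5,18.5,0],
[0.006,0.03,-0.068,-2.5,21.5,18.3,0],
-- 3
```

>>> move_arm(deltas=[[0.006,0.03,-0.068,1.5,21.3,18.6,0],[0.006,0.03,-0.068,-0.5,21.5,18.5,0],[0.006,0.03,-0.068,-2.5,21.5,18.3,0],[0,0,0,0,0,0,0]])

```text
t: 5.9
eef_pos: [0.4715, 0.0021, 0.1714]
eef_rot: [[-0.703, -0.085, 0.706], [-0.057, 0.996, 0.063], [-0.709, 0.004, -0.705]]
wrist_force: [0.4, -1.0, 0.7]
gripper_width: 0.0001
```

Run:
```python
from h import *
show()
plan(b2w([-122,-120,160]),rot(45),0)
for n in ("wrist","scene"):
    s=snapshot(n);save(s,n+"2.png")
```

```text
t 5.9 bal TCP [-155.9 -120.4  171.4] tip [-146.  -120.3  161.5] grasp [-159.4 -120.4  174.9] w [0.4715 0.0021 0.1714] F [ 0.4 -1.   0.7] grip 0.1 q [-0.07 -0.12 -1.19 -0.27  0.11 -0.1 ]
[0.007,0.002,0.001,-15.8,0.2,32.1,0],
-- 1
```

View pics/wrist2.png

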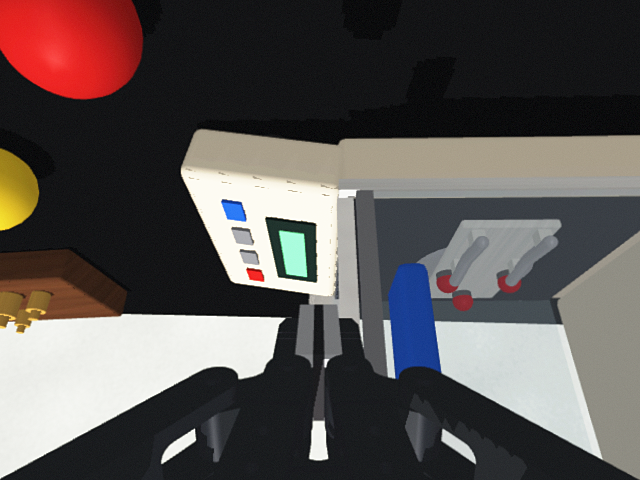

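>>> move_arm(deltas=[[0,0,0,-8,0,16,0],[0,0,0,-8,0,16,0],[0,0,0,0,5,0,0],[0,0,0,0,5,0,0],[0,0,0,0,5,0,0],[0,0,0,0,5,0,0],[0,0,0,0,5,0,0],[0,0,0,0,5,0,0],[0,0,0,0,0,0,0]])

```text
t: 6.75
eef_pos: [0.4987, 0.0317, 0.1586]
eef_rot: [[-0.705, -0.077, 0.705], [-0.05, 0.997, 0.058], [-0.707, 0.006, -0.707]]
wrist_force: [0.7, -0.3, -0.2]
gripper_width: -0.0
```

Run:
```python
from h import *
show()
for n in ("wrist",):
    s=snapshot(n);save(s,n+"3.png")
```

```text
t 6.75 bal TCP [-126.4  -93.   158.6] tip [-116.5  -93.   148.7] grasp [-130.   -93.   162.2] w [0.4987 0.0317 0.1586] F [ 0.7 -0.3 -0.2] grip -0.0 q [ 0.05 -0.04 -1.17 -0.35  0.02 -0.02]
```

View pics/wrist3.png

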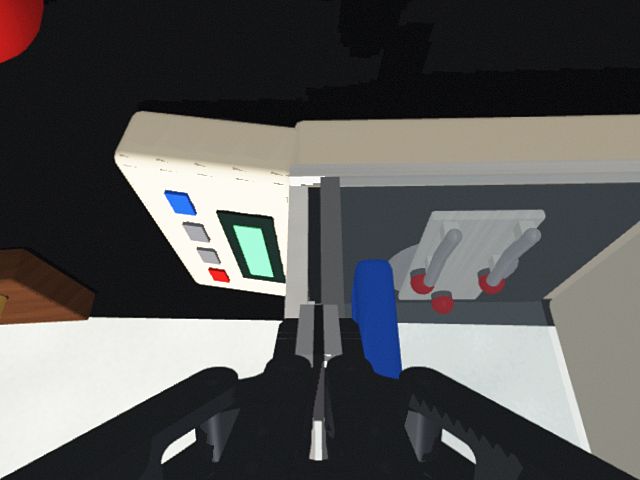

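>>> move_arm(deltas=[[0,0,0,0,5,0,0],[0,0,0,0,5,0,0],[0,0,0,0,8,0,0],[0,0,0,0,12,0,0],[0,0,0,0,15,0,0],[0,0,0,0,15,0,0],[0,0,0,0,15,0,0],[0,0,0,0,15,0,0],[0,0,0,0,15,0,0],[0,0,0,0,10,0,0]])

```text
t: 7.63
eef_pos: [0.4898, 0.1465, 0.1585]
eef_rot: [[-0.706, -0.076, 0.704], [-0.051, 0.997, 0.057], [-0.706, 0.005, -0.708]]
wrist_force: [-1.5, -3.0, 0.2]
gripper_width: 0.0001
```

Run:
```python
from h import *
show()
for n in ("wrist",):
    s=snapshot(n);save(s,n+"4.png")
```

```text
t 7.6333 bal TCP [-126.3   22.1  158.5] tip [-116.4   22.2  148.6] grasp [-129.8   22.1  162.1] w [0.4898 0.1465 0.1585] F [-1.5 -3.   0.2] grip 0.1 q [ 0.44 -0.   -1.13 -0.3  -0.25  0.27]
```

View pics/wrist4.png

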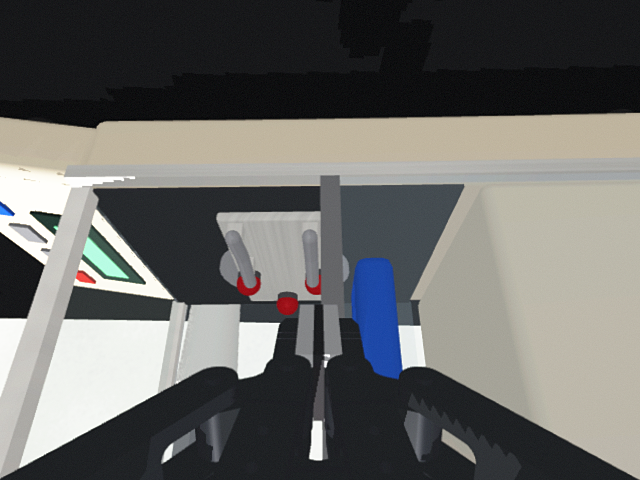

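>>> move_arm(deltas=[[0,0,0,0,12,0,0],[0,0,0,0,12,0,0],[0,0,0,0,12,0,0],[0,0,0,0,8,0,0],[0,0,0,0,5,0,0],[0,0,0,0,3,0,0],[0,0,0,0,3,0,0],[0,0,0,0,0,0,0]])

```text
t: 8.35
eef_pos: [0.4866, 0.2007, 0.1595]
eef_rot: [[-0.705, -0.076, 0.705], [-0.049, 0.997, 0.058], [-0.708, 0.006, -0.707]]
wrist_force: [-0.3, -0.6, 0.4]
gripper_width: 0.0002
```

Run:
```python
from h import *
show()
for n in ("wrist","scene"):
    s=snapshot(n);save(s,n+"5.png")
```

```text
t 8.35 bal TCP [-125.2   76.4  159.5] tip [-115.3   76.5  149.6] grasp [-128.7   76.4  163.1] w [0.4866 0.2007 0.1595] F [-0.3 -0.6  0.4] grip 0.2 q [ 0.59  0.04 -1.07 -0.25 -0.35  0.39]
```

View pics/wrist5.png

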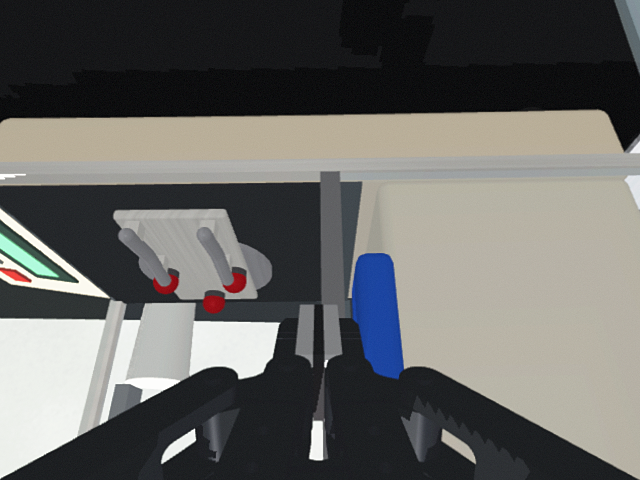

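View pics/scene5.png

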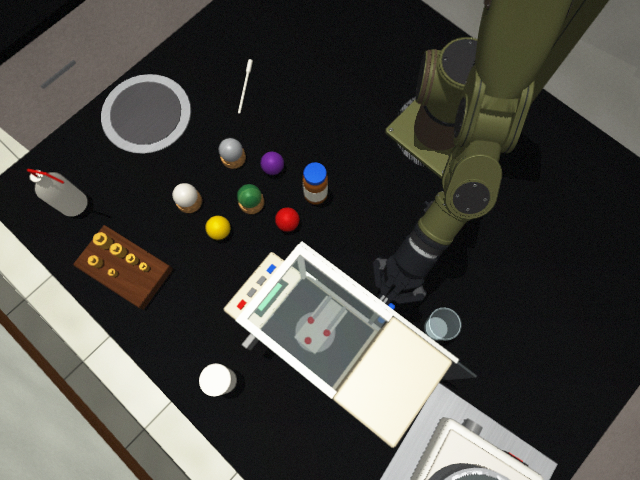

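>>> move_arm(deltas=[[0,0,0,0,4,0,0],[0,0,0,0,4,0,0],[0,0,0,0,3,0,0],[0,0,0,0,2,0,0],[0,0,0,0,0,0,0]])

```text
t: 8.87
eef_pos: [0.4859, 0.2098, 0.1597]
eef_rot: [[-0.704, -0.068, 0.707], [-0.049, 0.998, 0.048], [-0.709, -0.001, -0.705]]
wrist_force: [0.1, -11.5, 6.0]
gripper_width: 0.0
```

Run:
```python
from h import *
show()
for n in ("wrist","top"):
    s=snapshot(n);save(s,n+"6.png")
    print([ (d["xy"],d["conf"]) for d in tip_of(s,"door_handle")])
for o in (170,180,190):
    print(o,proj(s,b2w([-114,-81+o,160])))
```

```text
t 8.8667 bal TCP [-125.2   85.6  159.7] tip [-115.3   85.5  149.8] grasp [-128.8   85.6  163.2] w [0.4859 0.2098 0.1597] F [  0.1 -11.5   6. ] grip 0.0 q [ 0.63  0.05 -1.06 -0.24 -0.39  0.42]
[([374.6, 354.1], 0.79)]
[([215.0, 244.7], 0.73)]
170 [[221.15559021 241.91707267]]
180 [[216.67794671 242.21764639]]
190 [[212.20628677 242.51813465]]
```

View pics/wrist6.png

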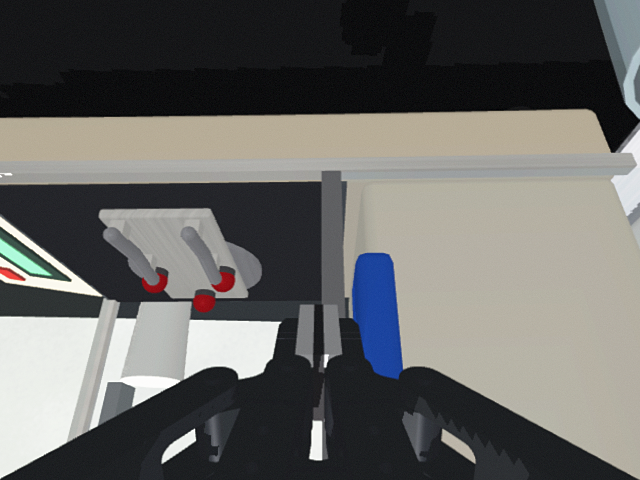

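View pics/top6.png

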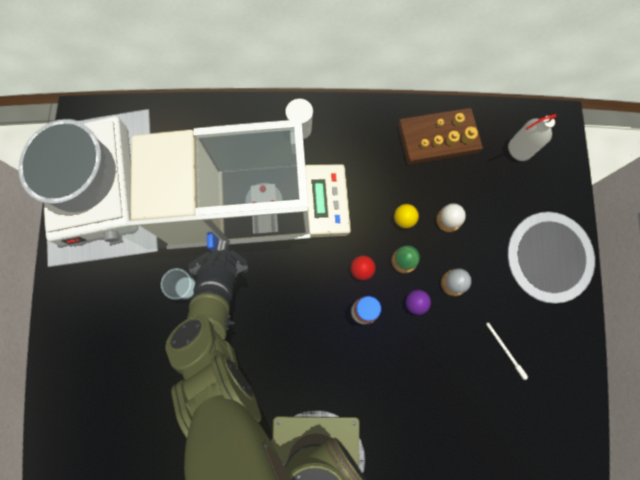

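Wrist and top views show the handle at its end stop and the chamber clear, with an 11.5 N push at the stop confirming it. The rubies are at about (154,280), (223,280) and (204,300) in the wrist view. I'll use those to refine the cradle pose, then go to the ball.

Run:
```python
from h import *
s=snapshot("wrist");im=cv2.cvtColor(s["color"],cv2.COLOR_RGB2HSV)
m=((im[...,0]<8)|(im[...,0]>172))&(im[...,1]>150)&(im[...,2]>60)
n,l,st,c=cv2.connectedComponentsWithStats(m.astype(np.uint8))
for i in range(1,n):
    if st[i,4]>50: print(st[i],np.round(c[i],1),np.round(w2b(atz(s,c[i],.085)),1))
print(proj(s,[b2w(p) for p in ((-13,-22.5,85),(-13,22.5,85),(26,0,85))]))
A=b2w([-190,60,230]);R0=rot(45)
st=readout.get_state();cur=(np.array(st["eef_pos"]),np.array(st["eef_rot"]))
q=b2w([-127,80,160]);plan(q,cur[1],0);plan(A,R0,0,cur=(q,cur[1]))
B=np.array([.44,-.05,.23]);RD=Ro.from_euler("z",180,degrees=True).as_matrix()@np.diag([1,-1,-1.]);print(RD,rot(90,-4.5))
plan(B,rot(90,-4.5),80,cur=(A,R0))
plan(np.array([.4858,-.217,.17]),rot(90,-4.5),80,cur=(B,rot(90,-4.5)))
```

```text
[  0 268  25  13 155] [ 10.2 274.1] [ -20.4 -112.5   85. ]
[142 273  25  20 251] [155.4 284.6] [ -1.8 -26.9  85. ]
[212 272  23  20 272] [224.6 282.3] [-5.1 20.8 85. ]
[193 295  23  18 324] [203.5 302.7] [33.3 -3.  85. ]
[[156.17062058 277.88239233]
 [224.75759465 277.48628105]
 [205.09961035 299.12096535]]
[0,0,0,1,-5.6,-1.4,0],
-- 1
[-0.002,0.001,-0.002,-1.8,-6.9,-31.3,0],
[-0.002,0.001,-0.002,-1.7,-6.8,-31.3,0],
[-0.002,0.001,-0.002,-1.7,-6.7,-31.3,0],
-- 3
[[-1.0000000e+00  1.2246468e-16  0.0000000e+00]
 [ 1.2246468e-16  1.0000000e+00  0.0000000e+00]
 [ 0.0000000e+00  0.0000000e+00 -1.0000000e+00]] [[-1.00000000e+00  1.75918348e-05  6.12323399e-17]
 [ 1.75918348e-05  1.00000000e+00 -1.07718921e-21]
 [-6.12323400e-17  0.00000000e+00 -1.00000000e+00]]
[0.004,0.112,0.011,0.1,-32.8,-0.1,80],
[0.004,0.112,0.011,-0.2,-32.8,0,80],
[0.004,0.112,0.011,-0.6,-32.8,0.1,80],
[0.004,0.112,0.011,-0.9,-32.8,0.2,80],
[0.004,0.112,0.011,-1.3,-32.8,0.2,80],
[0.004,0.112,0.011,-1.7,-32.8,0.2,80],
[0.004,0.112,0.011,-2,-32.8,0.1,80],
-- 7
[0,0,0,-9.2,-33.4,12,80],
[0,0,0,-9.2,-33.4,12,80],
[0,0,0,-9.2,-33.4,12,80],
[0,0,0,-9.2,-33.4,12,80],
[0,0,0,-9.2,-33.4,12,80],
-- 5
```

>>> move_arm(deltas=[[0,0,0,1,-6,-1,0],[0,0,0,-1.8,-6.9,-31.3,0],[0,0,0,-1.7,-6.8,-31.3,0],[0,0,0,-1.7,-6.7,-31.3,0],[0.004,0.112,0.011,0,-32.8,0,80],[0.004,0.112,0.011,0,-32.8,0,80],[0.004,0.112,0.011,-0.6,-32.8,0,80],[0.004,0.112,0.011,-0.9,-32.8,0,80],[0.004,0.112,0.011,-1.3,-32.8,0,80],[0.004,0.112,0.011,-1.7,-32.8,0,80],[0.004,0.112,0.011,-2,-32.8,0,80]])

```text
t: 10.03
eef_pos: [0.4402, -0.0488, 0.2299]
eef_rot: [[-1.0, 0.005, 0.0], [0.005, 1.0, 0.011], [-0.0, 0.011, -1.0]]
wrist_force: [1.0, 0.8, -0.7]
gripper_width: 0.0798
```

Run:
```python
from h import *
show()
plan(np.array([.4858,-.217,.16]),rot(90,-4.5),78)
```

```text
t 10.0333 bal TCP [-191.  -168.7  229.9] tip [-191.  -168.5  215.9] grasp [-191.  -168.7  234.9] w [ 0.4402 -0.0488  0.2299] F [ 1.   0.8 -0.7] grip 79.8 q [-0.12  0.13 -0.35  1.09  0.01 -0.11]
[0.002,0,-0.001,-9.3,-33.7,13.6,78],
[0.002,0,-0.001,-9.2,-33.7,13.7,78],
[0.002,0,-0.001,-9.2,-33.7,13.8,78],
[0.002,0,-0.001,-9.2,-33.7,13.8,78],
[0.002,0,-0.001,-9.1,-33.7,13.9,78],
-- 5
```

>>> move_arm(deltas=[[0,0,0,-9,-34,14,78],[0,0,0,-9,-34,14,78],[0,0,0,-9,-34,14,78],[0,0,0,-9,-33,14,78],[0,0,0,-9,-33,14,78],[0,0,0,0,0,0,78]])

```text
t: 10.53
eef_pos: [0.485, -0.2196, 0.1541]
eef_rot: [[-1.0, 0.009, 0.001], [0.009, 1.0, 0.008], [-0.001, 0.008, -1.0]]
wrist_force: [1.1, 0.6, 0.1]
gripper_width: 0.0782
```

Run:
```python
from h import *
show()
s=snapshot("wrist");save(s,"wrist7.png")
for th in ("glass_ball_center","ring_a","glass_ball"):
  for d in tip_of(s,th)[:3]: print(th,np.round(d["xy"]),d["conf"],np.round(atz(s,d["xy"],.0 if th=="ring_a" else .046),4))
print(find_in(s,"glass_ball")[:3])
print(proj(s,[.4858,-.217,.046]))
```

```text
t 10.5333 bal TCP [-159.8 -342.4  154.1] tip [-159.7 -342.3  140.1] grasp [-159.8 -342.5  159.1] w [ 0.485  -0.2196  0.1541] F [1.1 0.6 0.1] grip 78.2 q [-0.43  0.33 -0.29  0.96  0.01 -0.42]
glass_ball_center [498. 205.] 0.74 [ 0.4596 -0.1168  0.046 ]
glass_ball_center [322. 252.] 0.69 [ 0.4865 -0.2165  0.046 ]
glass_ball_center [269.  58.] 0.64 [ 0.3817 -0.2433  0.046 ]
glass_ball [318. 240.] 0.98 [ 0.4789 -0.2189  0.046 ]
glass_ball [314. 371.] 0.95 [ 0.5657 -0.2223  0.046 ]
glass_ball [477. 193.] 0.71 [ 0.4526 -0.1294  0.046 ]
[{'bbox': [271.9, 200.9, 371.8, 302.9], 'conf': 0.92}, {'bbox': [208.2, 0.0, 322.9, 116.8], 'conf': 0.8}, {'bbox': [446.4, 156.1, 555.2, 255.7], 'conf': 0.69}]
[[321.55695009 251.30379358]]
```

View pics/wrist7.png

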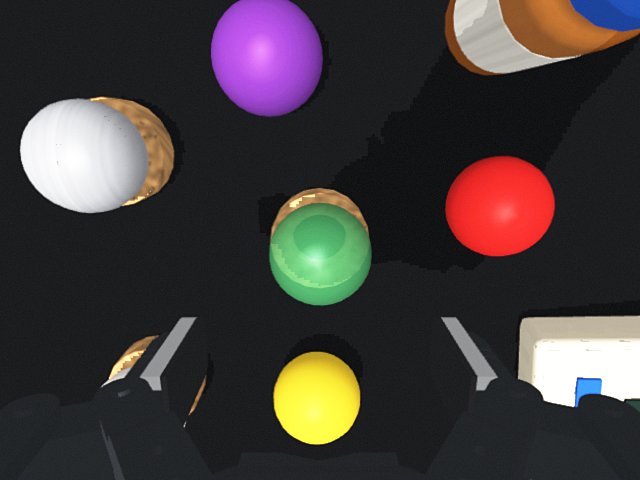

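>>> move_arm(deltas=[[0,0,0,-1,2.6,25,78],[0,0,0,0,0,30,78],[0,0,0,0,0,30,78],[0,0,0,0,0,18,78],[0,0,0,0,0,11,78],[0,0,0,0,0,0,78]])

```text
t: 11.28
eef_pos: [0.4831, -0.209, 0.0414]
eef_rot: [[-1.0, 0.002, -0.002], [0.002, 1.0, 0.011], [0.002, 0.011, -1.0]]
wrist_force: [-1.4, -0.5, -0.5]
gripper_width: 0.0784
```

Run:
```python
from h import *
show()
s=snapshot("wrist");save(s,"wrist8.png")
```

```text
t 11.2833 bal TCP [-160.8 -331.7   41.4] tip [-160.8 -331.6   27.4] grasp [-160.8 -331.8   46.4] w [ 0.4831 -0.209   0.0414] F [-1.4 -0.5 -0.5] grip 78.4 q [-0.41  0.44 -0.46  0.68  0.01 -0.41]
```

View pics/wrist8.png

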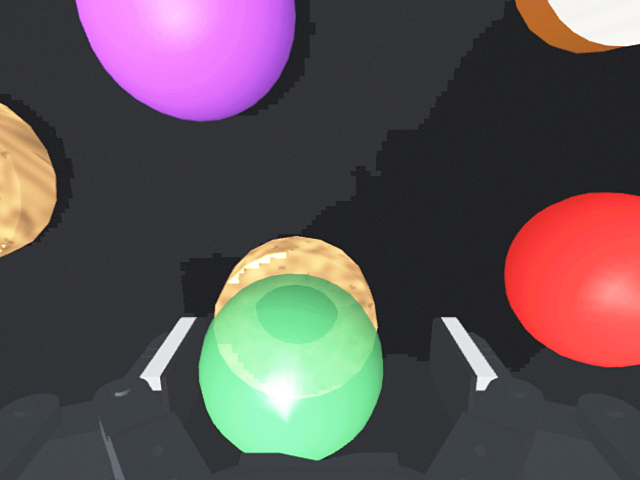

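>>> move_arm(deltas=[[0,0,0,-2.5,-4,0,78],[0,0,0,0,-4,0,78],[0,0,0,0,0,0,78]])

```text
t: 11.58
eef_pos: [0.4891, -0.2205, 0.0446]
eef_rot: [[-1.0, 0.004, 0.005], [0.004, 1.0, 0.007], [-0.005, 0.007, -1.0]]
wrist_force: [0.0, -0.6, -0.6]
gripper_width: 0.0778
```

Run:
```python
from h import *
show()
s=snapshot("wrist");save(s,"wrist9.png");show()
```

```text
t 11.5833 bal TCP [-155.8 -343.6   44.6] tip [-155.7 -343.6   30.6] grasp [-155.8 -343.7   49.6] w [ 0.4891 -0.2205  0.0446] F [ 0.  -0.6 -0.6] grip 77.8 q [-0.43  0.44 -0.44  0.69  0.01 -0.42]
t 11.6333 bal TCP [-156.2 -343.3   44.3] tip [-156.2 -343.2   30.3] grasp [-156.3 -343.3   49.3] w [ 0.4886 -0.2201  0.0443] F [-0.4  0.  -0.7] grip 78.3 q [-0.43  0.44 -0.44  0.69  0.01 -0.42]
```

View pics/wrist9.png

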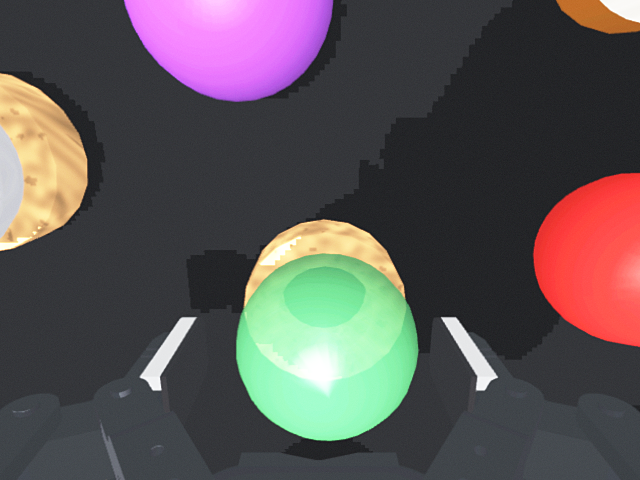

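>>> move_arm(deltas=[[0,0,0,2.5,3,4,78],[0,0,0,0,0,0,78],[0,0,0,0,0,0,78]])

```text
t: 11.88
eef_pos: [0.4842, -0.2158, 0.0388]
eef_rot: [[-1.0, 0.004, 0.001], [0.004, 1.0, 0.009], [-0.001, 0.009, -1.0]]
wrist_force: [0.3, 0.4, -0.0]
gripper_width: 0.0779
```

Run:
```python
from h import *
s=snapshot("wrist");save(s,"wrist10.png",(150,200,500,470),2);show()
```

```text
t 11.9333 bal TCP [-160.1 -338.8   38.9] tip [-160.1 -338.7   24.9] grasp [-160.1 -338.9   43.9] w [ 0.4844 -0.216   0.0389] F [-0.6  0.3  0.3] grip 77.7 q [-0.42  0.44 -0.45  0.68  0.01 -0.42]
```

View pics/wrist10.png

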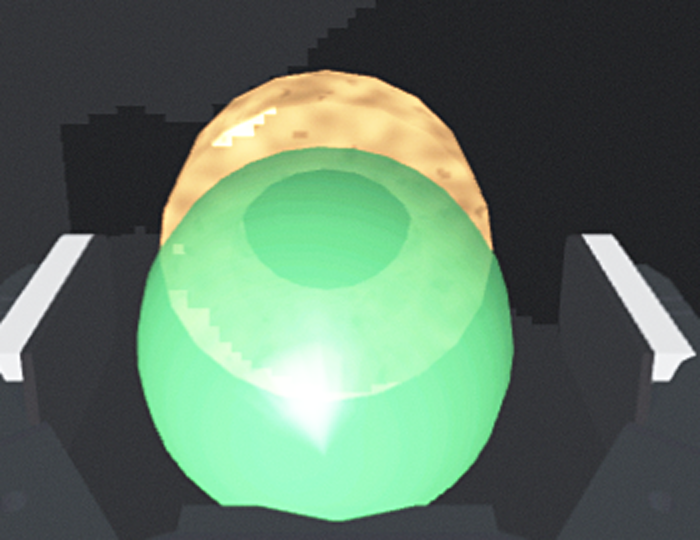

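>>> move_arm(deltas=[[0,0,0,-1,-1,0,78],[0,0,0,0,0,0,66],[0,0,0,0,0,0,60],[0,0,0,0,0,0,54],[0,0,0,0,0,0,50],[0,0,0,0,0,0,50],[0,0,0,0,0,0,50]], newtons=35)

```text
t: 12.52
eef_pos: [0.4861, -0.2176, 0.0393]
eef_rot: [[-1.0, 0.005, 0.002], [0.005, 1.0, 0.008], [-0.002, 0.008, -1.0]]
wrist_force: [0.3, -2.0, 2.7]
gripper_width: 0.0581
```

>>> move_arm(deltas=[[0,0,0,0,0,-8,50],[0,0,0,0,0,-15,50],[0,0,0,0,0,-25,50],[0,0,0,0,0,-35,50],[0,0,0,0,0,-35,50],[0,0,0,0,0,-30,50],[0,0,0,0,0,0,50]])

```text
t: 13.1
eef_pos: [0.4887, -0.2196, 0.1931]
eef_rot: [[-1.0, 0.004, 0.011], [0.004, 1.0, 0.005], [-0.011, 0.006, -1.0]]
wrist_force: [2.0, 0.2, -2.4]
gripper_width: 0.059
```

Run:
```python
from h import *
s=snapshot("wrist");save(s,"wrist11.png");show()
```

```text
t 13.15 bal TCP [-157.2 -342.2  190.2] tip [-157.1 -342.1  176.2] grasp [-157.2 -342.2  195.2] w [ 0.4876 -0.2191  0.1902] F [ 0.1 -0.3 -3.1] grip 58.6 q [-0.43  0.3  -0.23  1.04  0.01 -0.42]
```

View pics/wrist11.png

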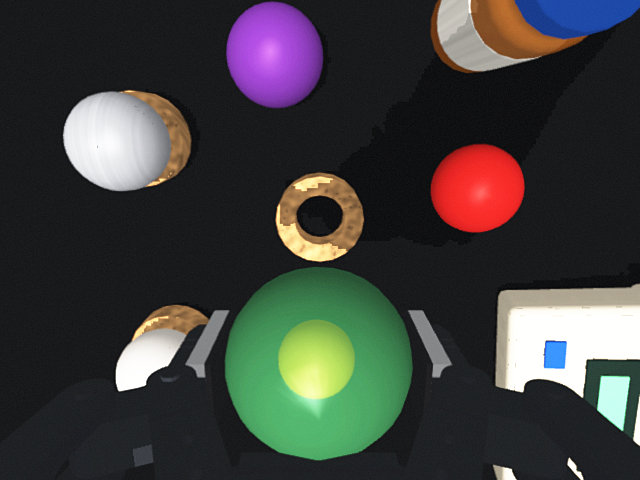

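```bash
cat >> h.py <<'E'
from scipy.optimize import least_squares
def ball_fit(s,rowmax=470,guess=None,box=None,hsv=((45,60,15),(95,255,255))):
    im=cv2.cvtColor(s["color"],cv2.COLOR_RGB2HSV);m=cv2.inRange(im,*hsv)
    if box: k=np.zeros_like(m);k[box[1]:box[3],box[0]:box[2]]=1;m=m*k
    cs,_=cv2.findContours(m,cv2.RETR_EXTERNAL,cv2.CHAIN_APPROX_NONE);c=cv2.convexHull(max(cs,key=cv2.contourArea))[:,0]
    c=c[c[:,1]<rowmax];D=np.array([ray(s,p)[1] for p in c]);o=ray(s,c[0])[0]
    f=lambda x:np.linalg.norm(np.cross(D,x-o),axis=1)-.030
    r=least_squares(f,guess,loss="soft_l1",f_scale=.0005);return r.x,np.abs(f(r.x)).mean()*1e3,len(c)
E
python3 - <<'E'
from h import *
s=snapshot("wrist");st=readout.get_state();p=np.array(st["eef_pos"]);R=np.array(st["eef_rot"])
x,e,n=ball_fit(s,440,p)
print(x,e,n,"in tool mm",R.T@(x-p)*1e3)
show()
E
```

```text
[ 0.4884869  -0.21950246  0.1970881 ] 0.07511368747958821 53 in tool mm [-2.55393152 -0.97684038 -9.33805635]
t 13.2 bal TCP [-158.7 -341.4  187.8] tip [-158.7 -341.3  173.8] grasp [-158.8 -341.4  192.8] w [ 0.486  -0.2184  0.1878] F [-0.6  1.3 -3.6] grip 58.3 q [-0.43  0.3  -0.23  1.04  0.01 -0.42]
```

Run:
```python
from h import *
C=np.array([-2,0,-9])/1e3
R=rot(45);T=b2w([-205,0,160])-R@C
st=readout.get_state();cur=(np.array(st["eef_pos"]),np.array(st["eef_rot"]))
A=np.array([.45,-.08,.22]);R1=rot(68)
plan(A,R1,50,cur=cur,step=34);plan(T,R,50,cur=(A,R1),step=32);print(T)
```

```text
[-0.002,-0.076,-0.017,7.3,27.7,-6.2,50],
[-0.002,-0.076,-0.017,6.3,27.8,-6.7,50],
[-0.002,-0.076,-0.017,5.3,27.9,-7.1,50],
[-0.002,-0.076,-0.017,4.3,28,-7.4,50],
[-0.002,-0.076,-0.017,3.3,28.1,-7.7,50],
-- 5
[0,-0.057,0,5.8,28.6,8.1,50],
[0,-0.057,0,6.2,28.6,7.8,50],
[0,-0.057,0,6.7,28.6,7.4,50],
[0,-0.057,0,7.1,28.6,7,50],
[0,-0.057,0,7.5,28.6,6.6,50],
[0,-0.057,0,7.8,28.6,6.1,50],
[0,-0.057,0,8.2,28.6,5.7,50],
-- 7
[0.41800834 0.11864303 0.15222183]
```

>>> move_arm(deltas=[[-0.002,-0.076,-0.017,7,14,-6,50],[-0.002,-0.076,-0.017,6,28,-7,50],[-0.002,-0.076,-0.017,5,28,-7,50],[-0.002,-0.076,-0.017,4,28,-7,50],[-0.002,-0.076,-0.017,3,28,-8,50],[0,-0.057,0,6,28,8,50],[0,-0.057,0,6,28,8,50],[0,-0.057,0,7,28,7,50],[0,-0.057,0,7,28,7,50],[0,-0.057,0,8,28,7,50],[0,-0.057,0,8,28,6,50],[0,-0.057,0,8,14,6,50]])

```text
t: 14.2
eef_pos: [0.4171, 0.0882, 0.1497]
eef_rot: [[-0.711, -0.083, 0.698], [-0.058, 0.997, 0.06], [-0.701, 0.003, -0.714]]
wrist_force: [-129.7, -43.1, -108.6]
gripper_width: 0.0584
```

>>> move_arm(deltas=[[0,0,0,0,14,0,50],[0,0,0,0,0,0,50],[0,0,0,0,0,0,50],[0,0,0,0,0,0,50]])

```text
t: 14.53
eef_pos: [0.4152, 0.0989, 0.1481]
eef_rot: [[-0.713, -0.08, 0.697], [-0.058, 0.997, 0.056], [-0.699, 0.0, -0.715]]
wrist_force: [-0.0, -0.7, -3.8]
gripper_width: 0.0583
```

Run:
```python
from h import *
s=snapshot("wrist");st=readout.get_state();p=np.array(st["eef_pos"]);R=np.array(st["eef_rot"])
x,e,n=ball_fit(s,440,p)
print(w2b(x),e,n,"in tool mm",R.T@(x-p)*1e3,"R",np.round(bal()[0].T@R,3).tolist())
show();save(s,"wrist12.png");np.save("C.npy",R.T@(x-p))
print(proj(s,[b2w(q) for q in ((-13,-22.5,85),(-13,22.5,85),(26,0,85),(-80,20,85),(-80,-20,85))]))
```

```text
[-209.43501815  -19.96266138  152.44260014] 0.11735517961783248 51 in tool mm [ 1.35302849 -0.21759246 -6.55915034] R [[-0.714, -0.001, 0.7], [-0.0, 1.0, 0.001], [-0.7, 0.001, -0.714]]
t 14.5833 bal TCP [-203.9  -19.7  148.7] tip [-194.1  -19.7  138.7] grasp [-207.4  -19.7  152.3] w [0.4157 0.0987 0.1487] F [ 0.2 -0.2 -2.6] grip 58.1 q [ 0.38 -0.15 -1.28 -0.31 -0.21  0.22]
[[314.651679   333.69959846]
 [370.46221897 333.70340723]
 [340.29852727 347.05327626]
 [377.61510247 303.28465055]
 [317.78058905 303.28081588]]
```

View pics/wrist12.png

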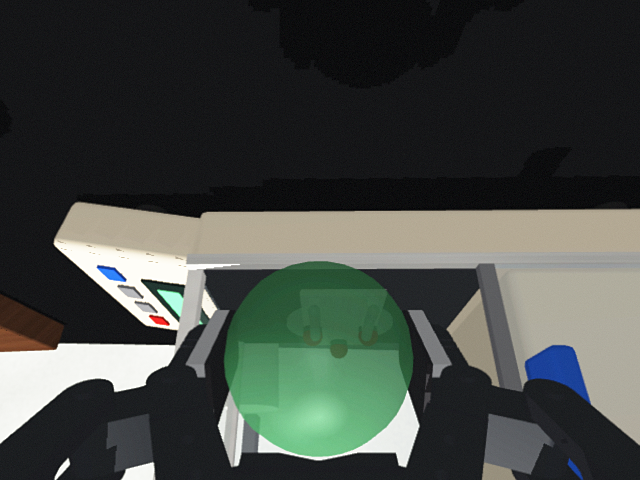

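The wrist view shows the ball held and the cradle visible through it, with rubies at about (313,338), (370,338) and (339,348). The force reading spiked as joint 3 reached its −1.28 limit near this folded pose. No contact shows in the picture. I'll move forward, away from that limit, with soft ramps.

>>> move_arm(deltas=[[0,0,0,-3,1,5,50],[0,0,0,-7,3,11,50],[0,0,0,-10,4,16,50],[0,0,0,-12,4,18,50],[0,0,0,-12,4,18,50],[0,0,0,-9,3,14,50],[0,0,0,-5,1,8,50],[0,0,0,-2,0,4,50],[0,0,0,0,0,0,50]])

```text
t: 15.33
eef_pos: [0.5257, 0.1283, 0.1264]
eef_rot: [[-0.709, -0.079, 0.701], [-0.055, 0.997, 0.057], [-0.703, 0.002, -0.711]]
wrist_force: [-0.9, 0.5, -3.4]
gripper_width: 0.0583
```

Run:
```python
from h import *
s=snapshot("wrist");st=readout.get_state();p=np.array(st["eef_pos"]);R=np.array(st["eef_rot"])
x,e,n=ball_fit(s,440,p)
print(w2b(x),e,n,"in tool mm",R.T@(x-p)*1e3,"R",np.round(bal()[0].T@R,3).tolist())
show();save(s,"wrist13.png")
s=snapshot("scene");save(s,"scene13.png",(220,230,470,450),3.2)
for n2,b in (("scene",(240,250,400,400)),("top",(200,150,320,260))):
    s=snapshot(n2) if n2=="top" else s
    try: y,e,n=ball_fit(s,999,x,box=b);c,d=ray(s,proj(s,y)[0]);print(n2,proj(s,y),e,n,w2b(atz(s,proj(s,y)[0],x[2])))
    except Exception as ex: print(ex)
```

```text
[-96.85018239   0.63942025 130.60541122] 0.10933569752264002 51 in tool mm [-0.40023336 -0.4657928  -5.85377923] R [[-0.711, -0.001, 0.703], [0.001, 1.0, 0.002], [-0.703, 0.002, -0.711]]
t 15.3833 bal TCP [-93.    1.1 126.2] tip [-83.2   1.1 116.2] grasp [-96.5   1.1 129.7] w [0.5246 0.1282 0.1262] F [ 0.6 -0.1 -3.6] grip 58.2 q [ 0.34  0.13 -1.14 -0.45 -0.18  0.19]
scene [[343.7316391  292.67945863]] 2.1314646068979215 12 [-97.88698813   0.20023739 130.60541122]
top [[260.94389938 235.15042262]] 1.5817952272483973 17 [-98.17260261   3.43329992 130.60541122]
```

View pics/wrist13.png

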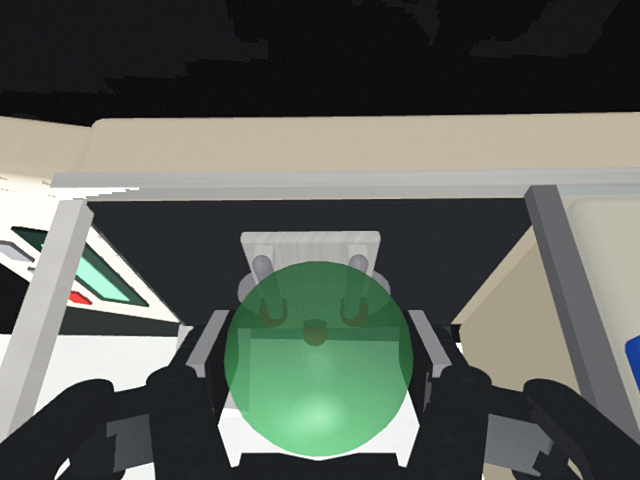

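View pics/scene13.png

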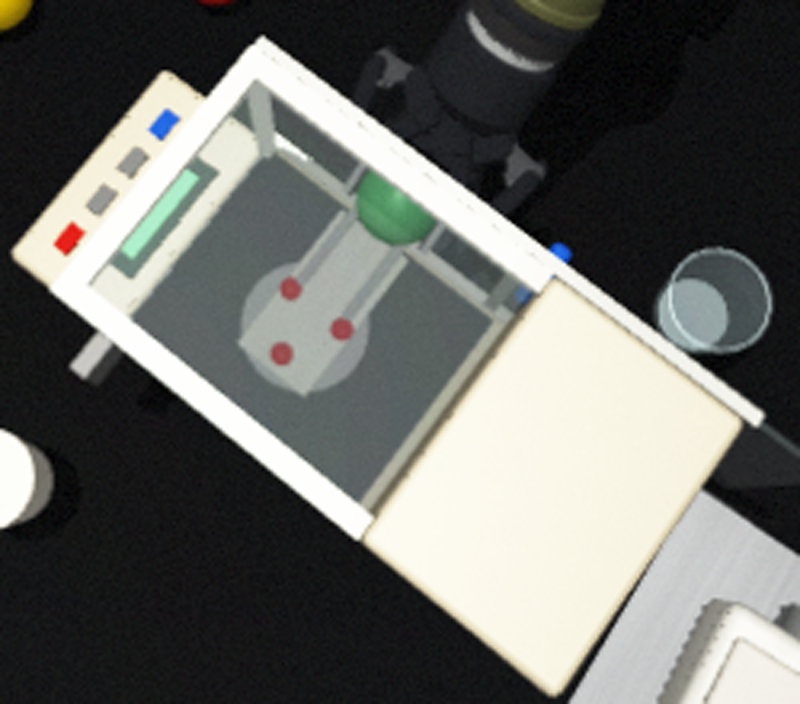

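>>> move_arm(deltas=[[0,0,0,-3,0,4,50],[0,0,0,-5,0,7,50],[0,0,0,-6,0,8,50],[0,0,0,-6,0,8,50],[0,0,0,-4,0,5,50],[0,0,0,-2,0,3,50],[0,0,0,0,0,0,50],[0,0,0,0,0,0,50]])

```text
t: 16.15
eef_pos: [0.5683, 0.1325, 0.12]
eef_rot: [[-0.709, -0.08, 0.701], [-0.055, 0.997, 0.058], [-0.703, 0.002, -0.711]]
wrist_force: [-1.1, 0.8, -3.3]
gripper_width: 0.0583
```

```bash
cat > look.py <<'E'
from h import *
tag=sys.argv[1]
s=snapshot("wrist");st=readout.get_state();p=np.array(st["eef_pos"]);R=np.array(st["eef_rot"])
save(s,"wrist%s.png"%tag)
x,e,n=ball_fit(s,440,b2w([-50,0,113]))
print("wrist",w2b(x),e,n,"in tool mm",R.T@(x-p)*1e3)
show()
for n2,b in (("scene",(240,250,400,400)),("top",(200,150,320,260))):
    s=snapshot(n2)
    if n2=="scene": save(s,"scene%s.png"%tag,(260,250,400,360),5)
    else: save(s,"top%s.png"%tag,(190,130,330,260),5)
    try:
        y,e,n=ball_fit(s,999,x,box=b);print(n2,proj(s,y),e,n,w2b(atz(s,proj(s,y)[0],x[2])))
    except Exception as ex: print(ex)
E
python3 look.py 14
```

```text
wrist [-54.04382014   1.57941204 124.27009637] 0.11395879070771713 50 in tool mm [ 0.13159651 -0.44471589 -6.21174108]
t 16.2 bal TCP [-49.6   2.  119.9] tip [-39.7   2.1 110. ] grasp [-53.1   2.  123.5] w [0.5679 0.1325 0.1199] F [ 0.1 -0.4 -3.2] grip 58.3 q [ 0.31  0.2  -1.06 -0.46 -0.16  0.17]
scene [[332.3061074  308.55372462]] 0.31558803938598495 20 [-56.10940656   1.70326907 124.27009637]
top [[259.37183913 211.25708569]] 3.4556442998608077 13 [-40.13979636   5.33576804 124.27009637]
```

View pics/scene14.png

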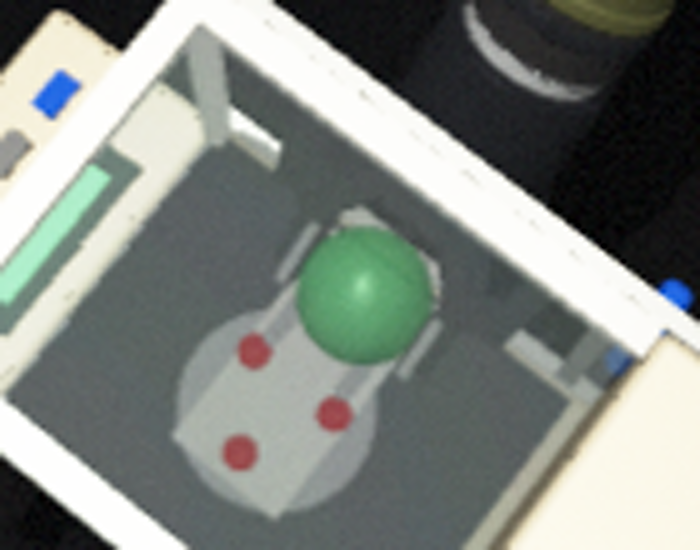

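View pics/wrist14.png

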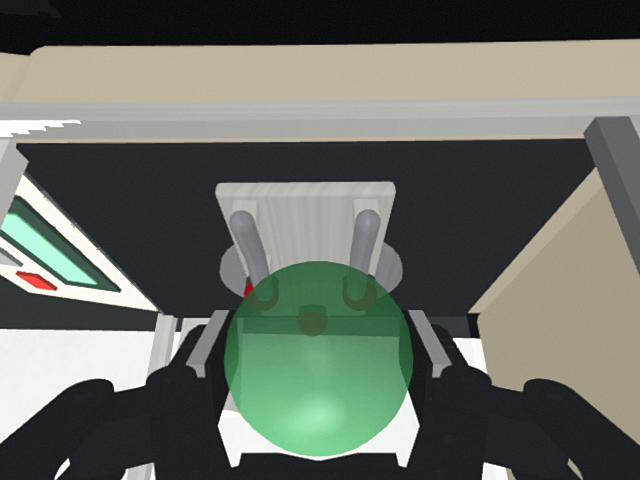

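>>> move_arm(deltas=[[0,0,0,1,-0.8,1.5,50],[0,0,0,1,-0.8,1.5,50],[0,0,0,1,0,1.5,50],[0,0,0,1,0,1.5,50],[0,0,0,0.6,0,0.8,50],[0,0,0,0,0,0,50],[0,0,0,0,0,0,50]])

```text
t: 16.88
eef_pos: [0.5699, 0.1312, 0.1122]
eef_rot: [[-0.708, -0.08, 0.701], [-0.055, 0.997, 0.058], [-0.704, 0.002, -0.71]]
wrist_force: [0.2, -0.4, -3.4]
gripper_width: 0.0582
```

```bash
python3 look.py 15
```

```text
wrist [-5.24842752e+01  8.10956764e-02  1.16434068e+02] 0.10895239876480722 53 in tool mm [ 0.6729582  -0.55269372 -6.34154135]
t 16.9333 bal TCP [-47.5   0.7 112.4] tip [-37.7   0.7 102.5] grasp [-51.1   0.6 116. ] w [0.57   0.1313 0.1124] F [-0.4  0.  -3.4] grip 58.2 q [ 0.31  0.22 -1.07 -0.49 -0.16  0.17]
scene [[331.08682612 309.43315412]] 0.22545385608395246 22 [-54.00622891   0.18792909 116.43406772]
top [[  -9062.10047023 -211139.11300779]] 0.000614765776846965 10 [-6157.51987213    15.03510173   116.43406772]
```

>>> move_arm(deltas=[[0,0,0,0.7,0,0.7,50],[0,0,0,0.7,0,0.7,50],[0,0,0,0,0,0,50],[0,0,0,0,0,0,50]])

```text
t: 17.37
eef_pos: [0.5705, 0.1311, 0.1109]
eef_rot: [[-0.707, -0.08, 0.703], [-0.055, 0.997, 0.058], [-0.705, 0.002, -0.709]]
wrist_force: [0.2, -1.6, -2.1]
gripper_width: 0.0584
```

```bash
python3 look.py 16
```

```text
wrist [-5.19794449e+01 -9.07979119e-02  1.15113391e+02] 0.11776604968040918 51 in tool mm [ 0.41435828 -0.49151709 -6.41058977]
t 17.4167 bal TCP [-47.2   0.4 110.9] tip [-37.3   0.5 100.9] grasp [-50.7   0.4 114.4] w [0.5704 0.1311 0.1109] F [ 0.4 -1.9 -1.4] grip 58.1 q [ 0.31  0.23 -1.07 -0.5  -0.16  0.17]
scene [[330.92092354 309.60899934]] 0.20821718734949557 20 [-5.36541352e+01  3.62129280e-02  1.15113391e+02]
top [[260.8792405 212.1338417]] 3.4624371163130787 14 [-39.95760551   2.92891723 115.11339061]
```

View pics/scene16.png

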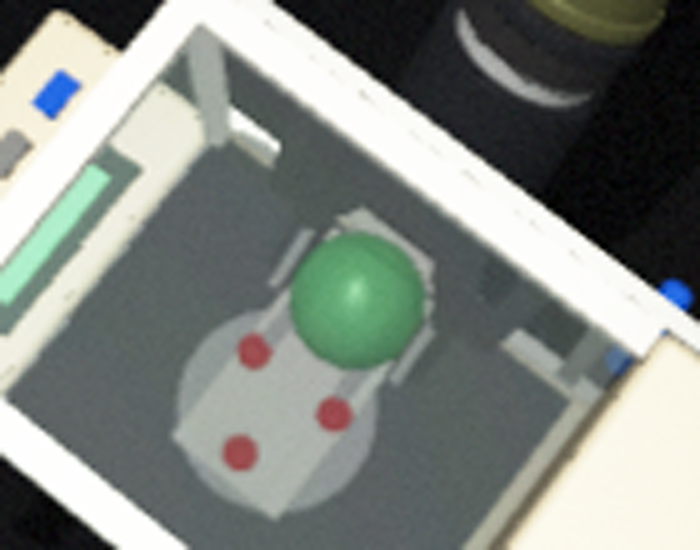

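>>> move_arm(deltas=[[0,0,0,0,-1,0,50],[0,0,0,0.4,-0.3,0.4,50],[0,0,0,0,0,0,50],[0,0,0,0,0,0,50]])

```text
t: 17.85
eef_pos: [0.5703, 0.1298, 0.1101]
eef_rot: [[-0.708, -0.08, 0.702], [-0.055, 0.997, 0.058], [-0.704, 0.002, -0.71]]
wrist_force: [0.3, -1.8, -0.9]
gripper_width: 0.0585
```

```bash
python3 look.py 17
```

```text
wrist [-52.2838069   -1.37136951 114.3072219 ] 0.11228352317899808 50 in tool mm [ 0.47403086 -0.50500066 -6.46808791]
t 17.9 bal TCP [-47.4  -0.8 110.1] tip [-37.5  -0.8 100.1] grasp [-50.9  -0.9 113.6] w [0.5703 0.1298 0.1101] F [ 0.2 -1.6 -1.3] grip 58.5 q [ 0.31  0.23 -1.08 -0.5  -0.16  0.16]
scene [[330.46877115 309.17160407]] 0.3271016790617016 16 [-53.89519047  -1.39302448 114.3072219 ]
top [[261.71069403 217.74600605]] 4.154409435747641 9 [-53.33099017   1.65448354 114.3072219 ]
```

>>> move_arm(deltas=[[0,0,0,0,-1,0,50],[0,0,0,0.5,0,0.5,50],[0,0,0,0,0,0,50],[0,0,0,0,0,0,50]])

```text
t: 18.33
eef_pos: [0.5703, 0.1287, 0.1093]
eef_rot: [[-0.708, -0.08, 0.702], [-0.055, 0.997, 0.058], [-0.704, 0.002, -0.71]]
wrist_force: [0.2, -2.2, 0.1]
gripper_width: 0.0582
```

```bash
python3 look.py 18
```

```text
wrist [-52.33607818  -2.37481879 113.59332143] 0.11713823570851215 52 in tool mm [ 0.41933721 -0.50875393 -6.49296222]
t 18.3833 bal TCP [-47.5  -1.8 109.3] tip [-37.6  -1.8  99.3] grasp [-51.   -1.9 112.8] w [0.5703 0.1288 0.1093] F [ 0.8 -2.6 -1.3] grip 58.6 q [ 0.3   0.23 -1.08 -0.51 -0.15  0.16]
scene [[330.19883772 308.93894936]] 0.31665872129637407 19 [-54.02117789  -2.22828176 113.59332143]
top [[262.50166944 215.23993137]] 3.9258708910122557 11 [-47.26556718  -0.36956488 113.59332143]
```

>>> move_arm(deltas=[[0,0,0,0,-1,0,50],[0,0,0,0,0,0,50],[0,0,0,0,0,0,50]])

```text
t: 18.73
eef_pos: [0.5703, 0.1286, 0.1093]
eef_rot: [[-0.708, -0.082, 0.702], [-0.055, 0.997, 0.06], [-0.704, 0.003, -0.71]]
wrist_force: [0.8, 0.7, -0.5]
gripper_width: 0.0584
```

```bash
python3 look.py 19
```

```text
wrist [-52.20198084  -2.57217486 113.53183657] 0.12026110905724793 55 in tool mm [ 0.39927133 -0.48352527 -6.37394722]
t 18.7833 bal TCP [-47.4  -2.1 109.3] tip [-37.6  -2.   99.4] grasp [-51.   -2.1 112.8] w [0.5703 0.1286 0.1093] F [-0.1  1.5 -0.2] grip 58.1 q [ 0.3   0.23 -1.08 -0.51 -0.15  0.16]
scene [[330.06299821 308.91371162]] 0.3920198657217372 19 [-53.88726772  -2.49952532 113.53183657]
top [[262.61457818 214.05045203]] 4.036879193013428 11 [-44.41192718  -0.74948152 113.53183657]
```

The ball now touches both rods: the lateral force flipped sign and most of its weight is carried. My fitted frame is about 2.4 mm high in y. I'll centre it and release gradually.

>>> move_arm(deltas=[[0,0,0,0,0.4,0,50],[0,0,0,0,0,0,58],[0,0,0,0,0,0,60],[0,0,0,0,0,0,62],[0,0,0,0,0,0,66],[0,0,0,0,0,0,70],[0,0,0,0,0,0,76],[0,0,0,0,0,0,78]], newtons=20)

```text
t: 19.55
eef_pos: [0.5702, 0.1282, 0.1092]
eef_rot: [[-0.708, -0.08, 0.702], [-0.055, 0.997, 0.058], [-0.704, 0.002, -0.71]]
wrist_force: [-0.0, -0.7, -0.5]
gripper_width: 0.0781
```

```bash
python3 look.py 20
```

```text
wrist [-48.30382992  -2.40593092 113.11447862] 0.08805438437575691 51 in tool mm [-2.31368546 -0.03996294 -3.30492506]
t 19.6 bal TCP [-47.6  -2.4 109.1] tip [-37.8  -2.3  99.2] grasp [-51.1  -2.4 112.7] w [0.5702 0.1283 0.1091] F [-0.2 -0.  -0.6] grip 78.1 q [ 0.3   0.23 -1.08 -0.51 -0.15  0.16]
scene [[329.03479587 310.27643309]] 0.19451277202215192 20 [-50.1988108   -2.43934151 113.11447862]
top [[261.93687203 210.71124102]] 3.8906470154168815 12 [-36.15347554   0.5301848  113.11447862]
```

View pics/wrist20.png

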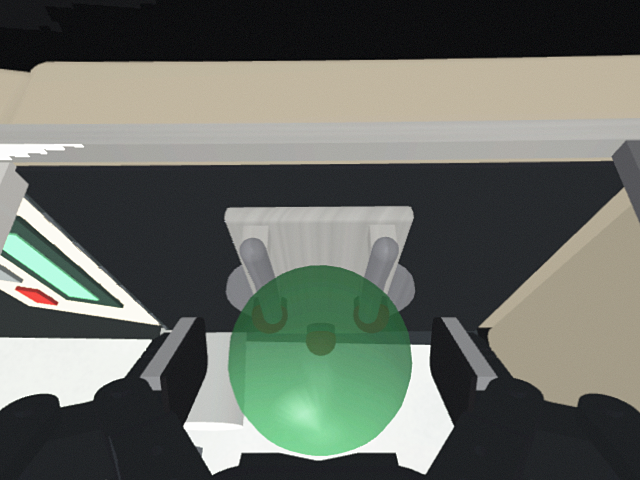

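View pics/scene20.png

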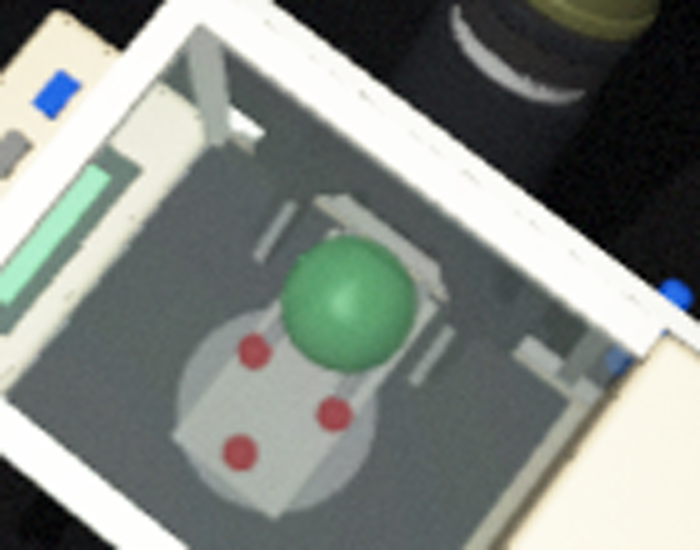

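The ball settled by itself at about (−49,−2.4,113) in my frame. That is the dip, so I shift the frame by (+2.8,−2.4) to match. Next I withdraw.

>>> move_arm(deltas=[[0,0,0,0,0,-3,80],[0,0,0,0,0,-6,80],[0,0,0,0,0,-12,80],[0,0,0,0,0,-17,80],[0,0,0,0,0,-20,80],[0,0,0,0,0,-17,60],[0,0,0,0,0,-12,40],[0,0,0,0,0,-8,0],[0,0,0,0,0,0,0],[0,0,0,0,0,0,0]])

```text
t: 20.53
eef_pos: [0.5034, 0.1229, 0.1775]
eef_rot: [[-0.707, -0.081, 0.703], [-0.055, 0.997, 0.059], [-0.705, 0.003, -0.709]]
wrist_force: [-0.1, 0.6, -1.0]
gripper_width: 0.0193
```

```bash
python3 - <<'E'
from h import *
R,o=bal();v=np.load("bal.npy");d=R@[.0028,-.0024,0];np.save("bal.npy",[v[0]+d[0],v[1]+d[1],v[2]])
E
python3 look.py 21
python3 - <<'E'
from h import *
st=readout.get_state();R=np.array(st["eef_rot"])
plan(b2w([-114,0,114.5]),R,0,step=12)
E
```

```text
wrist [-5.07623722e+01 -7.13711136e-02  1.12942451e+02] 0.1875434165047494 48 in tool mm [-1.9980559  -0.31467889 92.28628501]
t 20.5833 bal TCP [-1.172e+02 -1.000e-01  1.770e+02] tip [-107.4   -0.   167.1] grasp [-1.207e+02 -1.000e-01  1.805e+02] w [0.5036 0.1229 0.177 ] F [-0.1  0.4  0.5] grip 11.7 q [ 0.35 -0.04 -1.09 -0.24 -0.19  0.19]
scene [[329.02662505 310.24738759]] 0.25013697562890524 20 [-5.30596978e+01 -1.07033328e-01  1.12942451e+02]
top [[262.61758356 216.97381623]] 2.4024721012844674 14 [-54.06923521   2.00857243 112.94245067]
[0,0,0,6.9,0,7.7,0],
[0,0,0,6.9,0,7.7,0],
[0,0,0,6.9,0,7.7,0],
[0,0,0,6.9,0,7.7,0],
[0,0,0,6.9,0,7.7,0],
[0,0,0,6.9,0,7.7,0],
-- 6
```

View pics/wrist21.png

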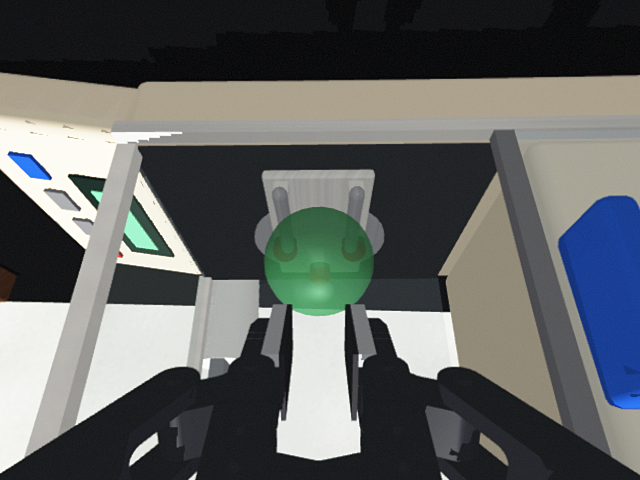

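The wrist view shows the ball centred on the rods at (319,262), with the fingers clear and closing. I'll lower the closed fingers behind it.

>>> move_arm(deltas=[[0,0,0,4,0,4,0],[0,0,0,8,0,8,0],[0,0,0,10,0,11,0],[0,0,0,10,0,11,0],[0,0,0,6,0,7,0],[0,0,0,4,0,5,0],[0,0,0,0,0,0,0],[0,0,0,0,0,0,0]])

```text
t: 21.35
eef_pos: [0.5056, 0.1229, 0.1129]
eef_rot: [[-0.71, -0.08, 0.7], [-0.056, 0.997, 0.058], [-0.702, 0.002, -0.712]]
wrist_force: [-0.3, 0.4, 1.3]
gripper_width: 0.0001
```

```bash
python3 look.py 22
```

```text
wrist [-258.66606428  -19.40930671  176.76957353] 0.0027414283178083905 15 in tool mm [  57.95908794  -18.89550399 -146.05235051]
t 21.4 bal TCP [-1.148e+02 -1.000e-01  1.137e+02] tip [-1.049e+02 -1.000e-01  1.038e+02] grasp [-1.183e+02 -1.000e-01  1.173e+02] w [0.506  0.123  0.1137] F [-0.3  0.3 -0.1] grip 0.4 q [ 0.35  0.14 -1.2  -0.53 -0.18  0.19]
scene [[329.12378159 310.23019979]] 0.2247123942749354 21 [-44.97203263   5.3449897  176.76957353]
top [[  -7713.59284762 -268964.04890134]] 0.0009585031689210234 14 [-5811.11240506    90.63483378   176.76957353]
```

View pics/wrist22.png

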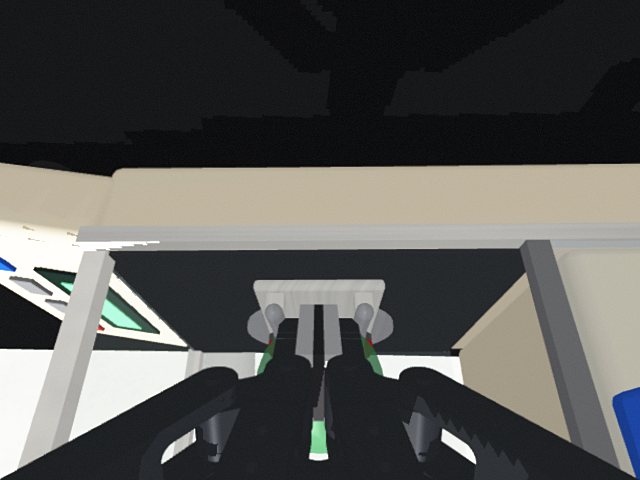

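View pics/scene22.png

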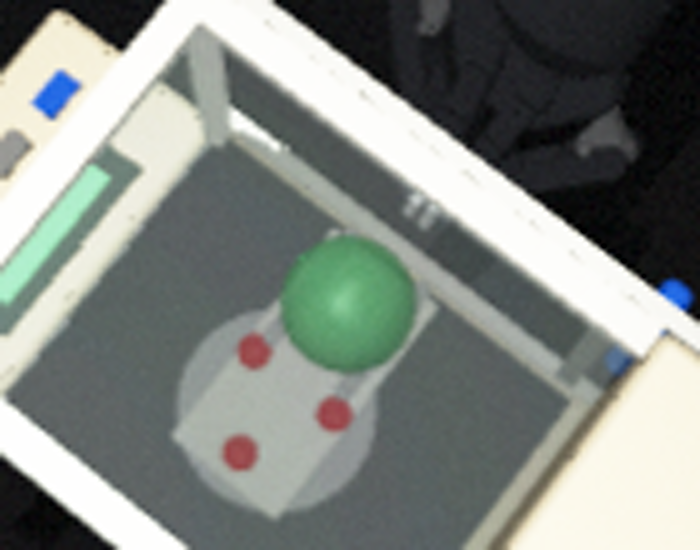

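>>> move_arm(deltas=[[0,0,0,-2.1,0,2.1,0],[0,0,0,-2.1,0,2.1,0],[0,0,0,-1.5,0,1.5,0],[0,0,0,-1,0,1,0],[0,0,0,-1,0,1,0],[0,0,0,-1,0,1,0],[0,0,0,-1,0,1,0],[0,0,0,-1,0,1,0],[0,0,0,-1,0,1,0],[0,0,0,0,0,0,0]])

```text
t: 22.33
eef_pos: [0.5229, 0.1245, 0.1144]
eef_rot: [[-0.708, -0.08, 0.702], [-0.055, 0.997, 0.058], [-0.704, 0.003, -0.71]]
wrist_force: [-0.6, 0.2, -0.5]
gripper_width: -0.0001
```

```bash
cat > lk.py <<'E'
from h import *
show()
s=snapshot("scene");save(s,"scene%s.png"%sys.argv[1],(260,250,400,360),5)
y,e,n=ball_fit(s,999,b2w([-50,0,113]),box=(240,250,400,400));print(proj(s,y),e,n,w2b(atz(s,proj(s,y)[0],.113)))
E
python3 lk.py 23
```

```text
t 22.3333 bal TCP [-97.8   0.  114.4] tip [-8.790e+01  1.000e-01  1.045e+02] grasp [-101.3    0.   118. ] w [0.5229 0.1245 0.1144] F [-0.6  0.2 -0.5] grip -0.1 q [ 0.33  0.16 -1.17 -0.52 -0.18  0.18]
[[329.04435219 310.23930487]] 0.2655938496877072 20 [-5.30903287e+01 -8.29571382e-02  1.13000000e+02]
```

>>> move_arm(deltas=[[0,0,0,-1,0,1,0],[0,0,0,-1,0,1,0],[0,0,0,-1,0,1,0],[0,0,0,-1,0,1,0],[0,0,0,-1,0,1,0],[0,0,0,-1,0,1,0],[0,0,0,-1,0,1,0],[0,0,0,-1,0,1,0]])

```text
t: 23.05
eef_pos: [0.534, 0.1254, 0.1142]
eef_rot: [[-0.708, -0.08, 0.702], [-0.055, 0.997, 0.058], [-0.704, 0.002, -0.71]]
wrist_force: [-1.4, -0.1, 0.5]
gripper_width: 0.0002
```

```bash
python3 lk.py 24
```

```text
t 23.05 bal TCP [-86.7   0.  114.2] tip [-7.690e+01  1.000e-01  1.043e+02] grasp [-90.2   0.  117.8] w [0.534  0.1254 0.1142] F [-1.4 -0.1  0.5] grip 0.2 q [ 0.33  0.17 -1.14 -0.51 -0.17  0.18]
[[326.06878032 314.11821991]] 0.30649837334567276 21 [-4.23985812e+01  1.03078427e-01  1.13000000e+02]
```

View pics/scene24.png

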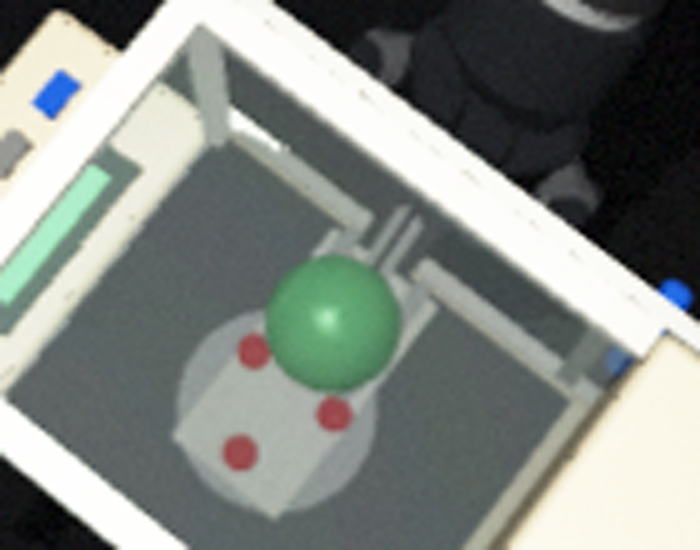

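>>> move_arm(deltas=[[0,0,0,-1,0,1,0],[0,0,0,-1,0,1,0],[0,0,0,-1,0,1,0],[0,0,0,-1,0,1,0],[0,0,0,-1,0,1,0],[0,0,0,-1,0,1,0],[0,0,0,-1,0,1,0],[0,0,0,-1,0,1,0],[0,0,0,-1,0,1,0],[0,0,0,-1,0,1,0],[0,0,0,-1,0,1,0],[0,0,0,-1,0,1,0]])

```text
t: 24.1
eef_pos: [0.551, 0.1268, 0.1142]
eef_rot: [[-0.708, -0.08, 0.702], [-0.055, 0.997, 0.058], [-0.704, 0.002, -0.71]]
wrist_force: [-0.6, 0.5, -0.2]
gripper_width: 0.0002
```

```bash
python3 lk.py 25
```

```text
t 24.1 bal TCP [-6.970e+01  1.000e-01  1.142e+02] tip [-5.980e+01  1.000e-01  1.043e+02] grasp [-7.320e+01  1.000e-01  1.178e+02] w [0.551  0.1268 0.1142] F [-0.6  0.5 -0.2] grip 0.2 q [ 0.31  0.19 -1.11 -0.5  -0.16  0.17]
[[321.26781416 320.25985521]] 0.25201945020423483 21 [-25.44764807   0.24256463 113.        ]
```

>>> move_arm(deltas=[[0,0,0,-0.7,0,0.7,0],[0,0,0,-0.7,0,0.7,0],[0,0,0,-0.7,0,0.7,0],[0,0,0,-0.7,0,0.7,0],[0,0,0,-0.7,0,0.7,0],[0,0,0,-0.7,0,0.7,0],[0,0,0,-0.7,0,0.7,0],[0,0,0,-0.7,0,0.7,0]])

```text
t: 24.82
eef_pos: [0.5584, 0.1273, 0.1139]
eef_rot: [[-0.708, -0.08, 0.701], [-0.056, 0.997, 0.058], [-0.704, 0.002, -0.711]]
wrist_force: [-1.2, -0.5, 0.3]
gripper_width: 0.0004
```

```bash
python3 lk.py 26
```

```text
t 24.8167 bal TCP [-62.2   0.  113.9] tip [-5.240e+01  1.000e-01  1.039e+02] grasp [-65.8   0.  117.4] w [0.5584 0.1273 0.1139] F [-1.2 -0.5  0.3] grip 0.4 q [ 0.31  0.2  -1.09 -0.49 -0.16  0.16]
[[319.16866438 323.07426468]] 0.20446433644803824 19 [-17.85738608   0.47655442 113.        ]
```

>>> move_arm(deltas=[[0,0,0,-0.7,0,0.7,0],[0,0,0,-0.7,0,0.7,0],[0,0,0,-0.7,0,0.7,0],[0,0,0,-0.7,0,0.7,0],[0,0,0,0,0,0,0]])

```text
t: 25.28
eef_pos: [0.5632, 0.1278, 0.1145]
eef_rot: [[-0.707, -0.08, 0.702], [-0.055, 0.997, 0.058], [-0.705, 0.003, -0.709]]
wrist_force: [0.7, -0.0, -0.6]
gripper_width: -0.0002
```

```bash
python3 lk.py 27
```

```text
t 25.2833 bal TCP [-57.4   0.2 114.5] tip [-47.6   0.2 104.5] grasp [-60.9   0.2 118. ] w [0.5632 0.1278 0.1145] F [ 0.7 -0.  -0.6] grip -0.2 q [ 0.31  0.21 -1.09 -0.49 -0.16  0.16]
[[316.92132468 325.79714544]] 0.2200723349606996 21 [-10.24512807   0.33576268 113.        ]
```

>>> move_arm(deltas=[[0,0,0,0,0,0,0],[0,0,0,0,0,0,0],[0,0,0,0,0,0,0],[0,0,0,0,0,0,0],[0,0,0,0,0,0,0]])

```text
t: 25.75
eef_pos: [0.5625, 0.1277, 0.1141]
eef_rot: [[-0.708, -0.08, 0.702], [-0.055, 0.997, 0.058], [-0.704, 0.002, -0.71]]
wrist_force: [-1.0, -0.3, 0.0]
gripper_width: 0.0
```

```bash
python3 lk.py 28;  python3 lk.py 29
```

```text
t 25.75 bal TCP [-5.810e+01  1.000e-01  1.141e+02] tip [-4.820e+01  1.000e-01  1.042e+02] grasp [-6.160e+01  1.000e-01  1.177e+02] w [0.5625 0.1277 0.1141] F [-1.  -0.3  0. ] grip 0.0 q [ 0.31  0.21 -1.09 -0.49 -0.16  0.16]
[[314.50002299 329.21073595]] 0.19470635583231544 19 [ -1.2710401    0.82816478 113.        ]
t 25.8 bal TCP [-5.800e+01  1.000e-01  1.142e+02] tip [-4.820e+01  1.000e-01  1.042e+02] grasp [-6.150e+01  1.000e-01  1.177e+02] w [0.5626 0.1277 0.1142] F [-1.1  0.  -0.8] grip -0.3 q [ 0.31  0.21 -1.09 -0.49 -0.16  0.16]
[[314.36063074 329.15840394]] 0.20075873146113887 20 [ -1.17007548   0.52263224 113.        ]
```

View pics/scene29.png

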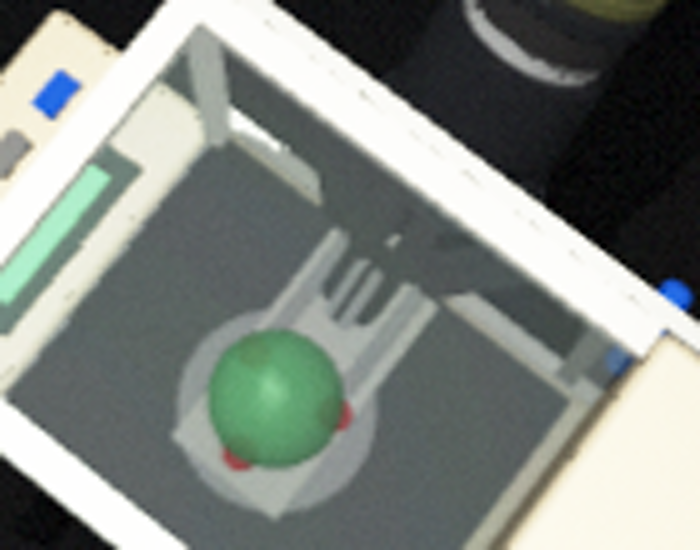

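The ball rolled over the hump and sits at about (−1,0.6) in the scene fit. That is the nest, with two rubies showing at its rim at (344,415) and (238,458) in the crop. Now I withdraw over the handle to its far side.

>>> move_arm(deltas=[[0,0,0,2,0,-4,0],[0,0,0,2,0,-8,0],[0,0,0,0,0,-14,0],[0,0,0,0,0,-18,0],[0,0,0,0,0,-18,0],[0,0,0,0,0,-14,0],[0,0,0,0,0,-8,0],[0,0,0,0,0,0,0]])

```text
t: 26.52
eef_pos: [0.4996, 0.1225, 0.1723]
eef_rot: [[-0.707, -0.081, 0.703], [-0.055, 0.997, 0.059], [-0.705, 0.003, -0.709]]
wrist_force: [1.2, -0.1, -0.6]
gripper_width: -0.0
```

Run:
```python
from h import *
show();R=rot(45)
s=snapshot("wrist");save(s,"wrist30.png")
x,e,n=ball_fit(s,300,b2w([0,0,113]));print(w2b(x),e,n)
A=b2w([-155,60,228]);B=b2w([-152,152,225]);C=b2w([-128,152,162])
plan(A,R,0,step=22);plan(B,R,0,cur=(A,R),step=22);plan(C,R,0,cur=(B,R),step=16)
```

```text
t 26.5167 bal TCP [-1.212e+02 -1.000e-01  1.723e+02] tip [-1.114e+02 -1.000e-01  1.624e+02] grasp [-124.8   -0.2  175.9] w [0.4996 0.1225 0.1723] F [ 1.2 -0.1 -0.6] grip -0.0 q [ 0.35 -0.04 -1.1  -0.26 -0.19  0.2 ]
[ -2.55571948   0.51948223 114.81039722] 0.15103964666552913 22
[0.001,-0,-0,-3,12.1,-12.7,0],
[0.001,-0,-0,-3,12.1,-12.8,0],
[0.001,-0,-0,-3,12,-12.8,0],
[0.001,-0,-0,-3,12,-12.8,0],
[0.001,-0,-0,-3,12,-12.8,0],
-- 5
[0,0,0,-0,18.4,0.8,0],
[0,0,0,-0,18.4,0.8,0],
[0,0,0,-0,18.4,0.8,0],
[0,0,0,-0,18.4,0.8,0],
[0,0,0,-0,18.4,0.8,0],
-- 5
[0,0,0,5.5,0,12.3,0],
[0,0,0,5.5,0,12.3,0],
[0,0,0,5.5,0,12.3,0],
[0,0,0,5.5,0,12.3,0],
[0,0,0,5.5,0,12.3,0],
-- 5
```

View pics/wrist30.png

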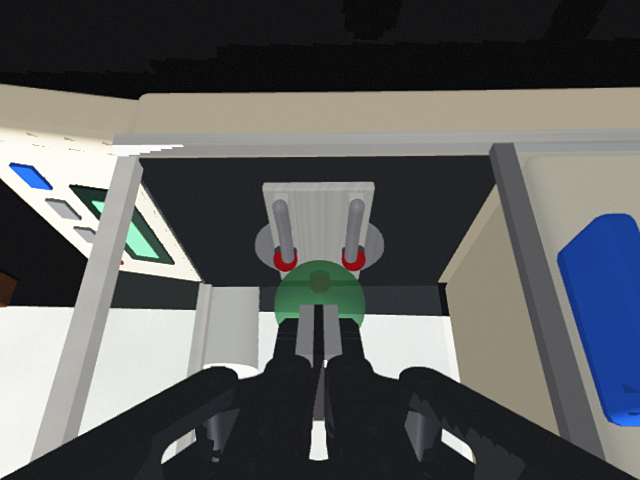

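The wrist view shows the ball beyond the two near rubies (285,260) and (353,260), centred against the far ruby at (320,281). So it is seated.

>>> move_arm(deltas=[[0,0,0,-3,4,-8,0],[0,0,0,-3,10,-14,0],[0,0,0,-3,14,-16,0],[0,0,0,-3,16,-14,0],[0,0,0,-3,18,-10,0],[0,0,0,0,20,0,0],[0,0,0,0,20,1,0],[0,0,0,0,20,1,0],[0,0,0,0,17,1,0],[0,0,0,0,10,1,0],[0,0,0,0,5,0,0],[0,0,0,0,0,0,0]])

```text
t: 27.57
eef_pos: [0.4584, 0.2742, 0.2226]
eef_rot: [[-0.708, -0.081, 0.701], [-0.057, 0.997, 0.059], [-0.704, 0.002, -0.711]]
wrist_force: [0.3, 0.7, 0.7]
gripper_width: 0.0003
```

Run:
```python
from h import *
show();R=rot(45)
s=snapshot("wrist");save(s,"wrist31.png")
plan(b2w([-128,152,162]),R,0,step=16)
```

```text
t 27.5667 bal TCP [-150.4  154.4  222.6] tip [-140.6  154.4  212.6] grasp [-153.9  154.3  226.1] w [0.4584 0.2742 0.2226] F [0.3 0.7 0.7] grip 0.3 q [ 0.81 -0.04 -0.88  0.09 -0.49  0.57]
[0,-0.001,0,5.3,-0.3,11.8,0],
[0,-0.001,0,5.3,-0.3,11.8,0],
[0,-0.001,0,5.3,-0.3,11.8,0],
[0,-0.001,0,5.3,-0.3,11.8,0],
[0,-0.001,0,5.3,-0.3,11.8,0],
-- 5
```

View pics/wrist31.png

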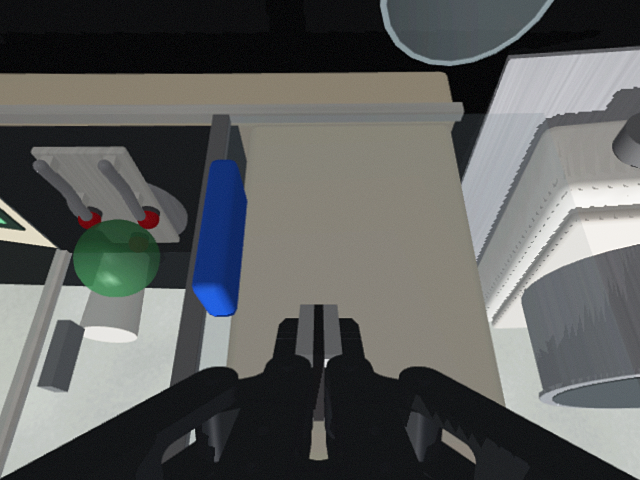

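Clear of the handle, with the beaker well away at the top. I'll lower, then push in −y.

>>> move_arm(deltas=[[0,0,0,4,0,8,0],[0,0,0,6,0,13,0],[0,0,0,7,0,16,0],[0,0,0,6,0,13,0],[0,0,0,4,0,8,0],[0,0,0,0,0,0,0],[0,0,0,0,-6,0,0],[0,0,0,0,-6,0,0],[0,0,0,0,-4,0,0],[0,0,0,0,-4,0,0],[0,0,0,0,-4,0,0]])

```text
t: 28.53
eef_pos: [0.4821, 0.251, 0.1637]
eef_rot: [[-0.707, -0.08, 0.703], [-0.055, 0.997, 0.059], [-0.705, 0.003, -0.709]]
wrist_force: [0.6, 0.8, -0.1]
gripper_width: 0.0002
```

Run:
```python
from h import *
show()
s=snapshot("wrist");save(s,"wrist32.png")
```

```text
t 28.5333 bal TCP [-128.6  129.3  163.7] tip [-118.8  129.4  153.7] grasp [-132.1  129.3  167.2] w [0.4821 0.251  0.1637] F [ 0.6  0.8 -0.1] grip 0.2 q [ 0.72  0.07 -1.   -0.17 -0.43  0.49]
```

View pics/wrist32.png

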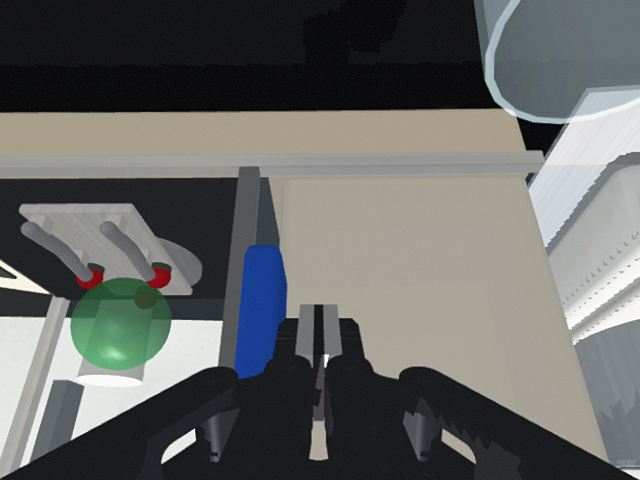

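>>> move_arm(deltas=[[0,0,0,0,-3,0,0],[0,0,0,0,-4,0,0],[0,0,0,0,-6,0,0],[0,0,0,0,-9,0,0],[0,0,0,0,-12,0,0],[0,0,0,0,-12,0,0],[0,0,0,0,-12,0,0],[0,0,0,0,-12,0,0],[0,0,0,0,-12,0,0],[0,0,0,0,-9,0,0],[0,0,0,0,-6,0,0],[0,0,0,0,-4,0,0]])

```text
t: 29.58
eef_pos: [0.4901, 0.1498, 0.1628]
eef_rot: [[-0.708, -0.079, 0.702], [-0.054, 0.997, 0.058], [-0.705, 0.002, -0.71]]
wrist_force: [0.3, 1.7, 0.7]
gripper_width: 0.0001
```

Run:
```python
from h import *
show()
s=snapshot("wrist");save(s,"wrist33.png")
```

```text
t 29.5833 bal TCP [-128.5   27.8  162.8] tip [-118.6   27.8  152.9] grasp [-132.    27.8  166.4] w [0.4901 0.1498 0.1628] F [0.3 1.7 0.7] grip 0.1 q [ 0.45 -0.01 -1.11 -0.28 -0.25  0.27]
```

View pics/wrist33.png

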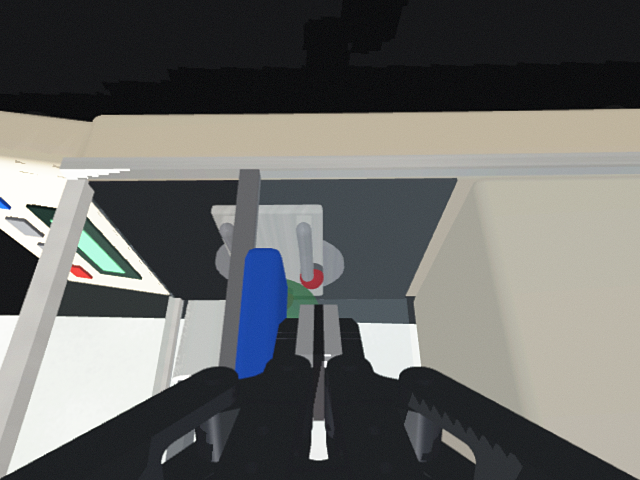

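Door follows. About 88 mm remain.

>>> move_arm(deltas=[[0,0,0,0,-6,0,0],[0,0,0,0,-9,0,0],[0,0,0,0,-12,0,0],[0,0,0,0,-12,0,0],[0,0,0,0,-12,0,0],[0,0,0,0,-9,0,0],[0,0,0,0,-6,0,0],[0,0,0,0,-4,0,0],[0,0,0,0,-3,0,0],[0,0,0,0,-3,0,0],[0,0,0,0,-3,0,0],[0,0,0,0,-2,0,0]])

```text
t: 30.63
eef_pos: [0.4966, 0.0701, 0.1624]
eef_rot: [[-0.708, -0.081, 0.702], [-0.056, 0.997, 0.059], [-0.704, 0.002, -0.71]]
wrist_force: [1.7, 0.7, 1.1]
gripper_width: 0.0001
```

Run:
```python
from h import *
show()
s=snapshot("wrist");save(s,"wrist34.png")
```

```text
t 30.6333 bal TCP [-128.3  -52.2  162.4] tip [-118.5  -52.1  152.5] grasp [-131.9  -52.2  166. ] w [0.4966 0.0701 0.1624] F [1.7 0.7 1.1] grip 0.1 q [ 0.18 -0.04 -1.15 -0.32 -0.07  0.07]
```

View pics/wrist34.png

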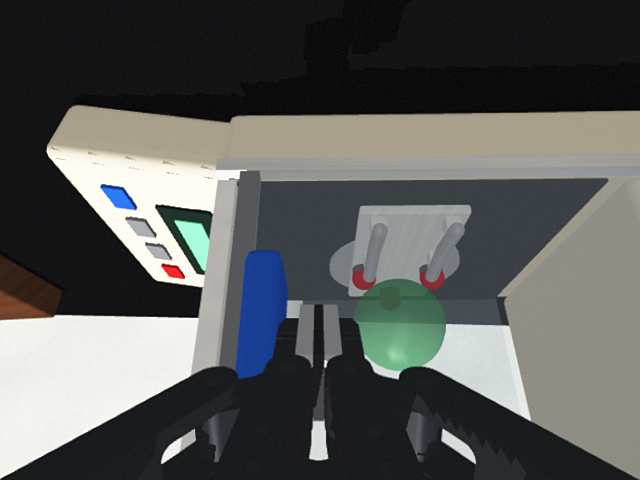

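>>> move_arm(deltas=[[0,0,0,0,-2,0,0],[0,0,0,0,-2,0,0],[0,0,0,0,-2,0,0],[0,0,0,0,0,0,0]])

```text
t: 31.02
eef_pos: [0.4969, 0.0638, 0.1623]
eef_rot: [[-0.708, -0.08, 0.702], [-0.055, 0.997, 0.058], [-0.704, 0.002, -0.71]]
wrist_force: [1.3, 0.5, 0.1]
gripper_width: 0.0003
```

>>> move_arm(deltas=[[0,0,0,0,-1.5,0,0],[0,0,0,0,-1.5,0,0],[0,0,0,0,0,0,0]])

```text
t: 31.27
eef_pos: [0.4971, 0.0615, 0.1623]
eef_rot: [[-0.708, -0.081, 0.701], [-0.055, 0.997, 0.06], [-0.704, 0.003, -0.71]]
wrist_force: [0.2, 3.8, 0.9]
gripper_width: 0.0
```

>>> move_arm(deltas=[[0,0,0,0,-1.5,0,0],[0,0,0,0,-1,0,0],[0,0,0,0,0,0,0]])

```text
t: 31.52
eef_pos: [0.4971, 0.0613, 0.1624]
eef_rot: [[-0.708, -0.087, 0.701], [-0.056, 0.996, 0.066], [-0.704, 0.007, -0.71]]
wrist_force: [-1.5, 11.1, 0.3]
gripper_width: 0.0001
```

Run:
```python
from h import *
show()
s=snapshot("wrist");save(s,"wrist35.png")
```

```text
t 31.5167 bal TCP [-128.5  -61.   162.4] tip [-118.6  -60.8  152.4] grasp [-132.   -61.   165.9] w [0.4971 0.0613 0.1624] F [-1.5 11.1  0.3] grip 0.1 q [ 0.14 -0.04 -1.16 -0.32 -0.04  0.05]
```

View pics/wrist35.png

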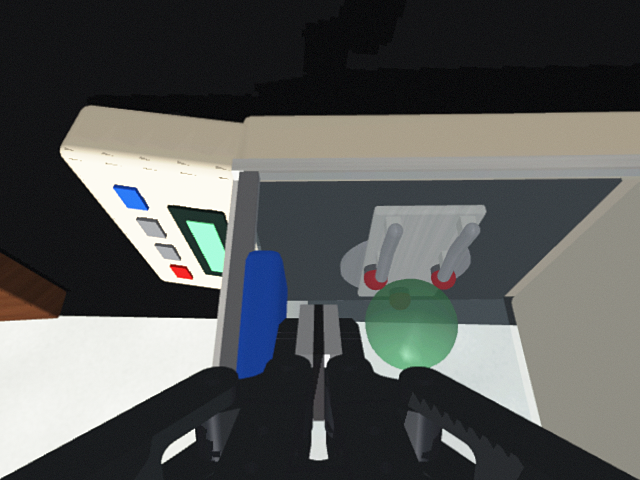

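The door is at its stop: 11 N with no motion, and the finger at y −61 against about −60 expected. I'll release it and back out.

>>> move_arm(deltas=[[0,0,0,0,4,0,0],[0,0,0,0,4,0,0],[0,0,0,0,0,-8,0],[0,0,0,0,0,-14,0],[0,0,0,0,0,-18,0],[0,0,0,0,0,-14,0],[0,0,0,0,0,-8,0],[0,0,0,0,0,0,0],[0,0,0,0,0,0,0]])

```text
t: 32.32
eef_pos: [0.4534, 0.0628, 0.2068]
eef_rot: [[-0.707, -0.08, 0.703], [-0.055, 0.997, 0.058], [-0.705, 0.002, -0.709]]
wrist_force: [-0.3, -0.2, -0.9]
gripper_width: -0.0001
```

Run:
```python
from h import *
show()
s=snapshot("wrist");save(s,"wrist36.png")
s=snapshot("scene");save(s,"scene36.png")
y,e,n=ball_fit(s,999,b2w([0,0,113]),box=(260,280,400,400));print(proj(s,y),e,n,w2b(atz(s,proj(s,y)[0],.113)))
s=snapshot("top");save(s,"top36.png")
for o in (0,5,10):print(o,proj(s,b2w([-114,-81+o,195])))
print([(d["xy"],d["conf"]) for d in tip_of(s,"door_handle")],proj(s,b2w([-114,-81,160])))
```

```text
t 32.3167 bal TCP [-172.   -56.1  206.8] tip [-162.1  -56.   196.9] grasp [-175.5  -56.1  210.4] w [0.4534 0.0628 0.2068] F [-0.3 -0.2 -0.9] grip -0.1 q [ 0.19 -0.24 -1.12 -0.09 -0.07  0.08]
[[314.49434129 329.23421081]] 0.17122404736004826 18 [ -1.22425805   0.85006106 113.        ]
0 [[298.21131783 232.05305965]]
5 [[295.87087103 232.20731976]]
10 [[293.53051956 232.36168365]]
[([300.7, 236.1], 0.94)] [[298.8913512  235.50253248]]
```

View pics/wrist36.png

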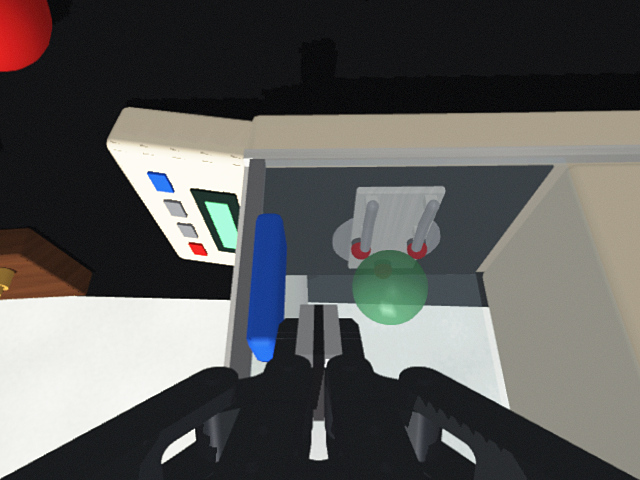

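View pics/scene36.png

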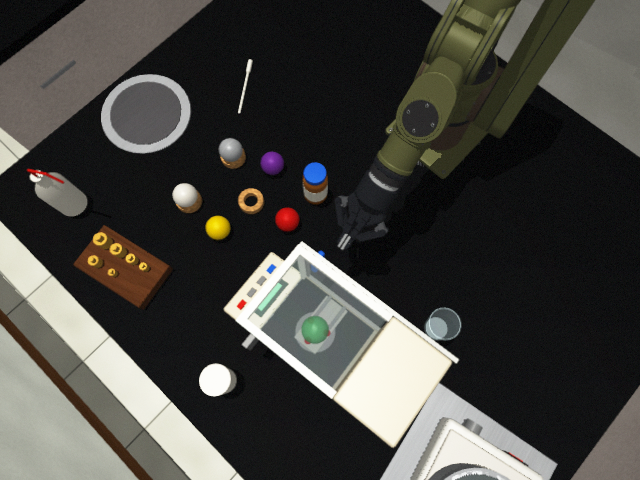

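View pics/top36.png

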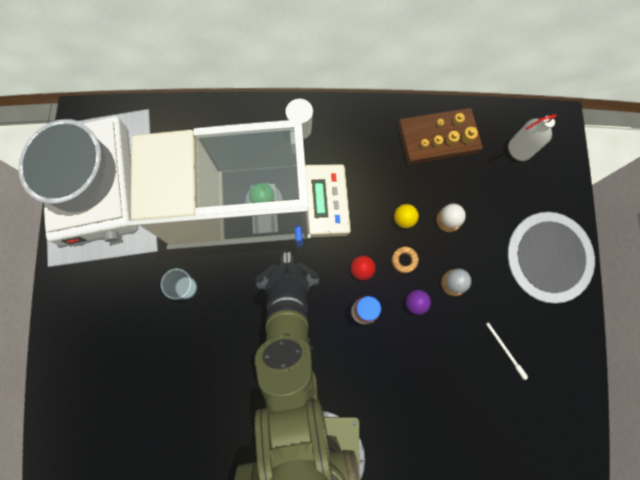

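All is in order. The ball is in the nest at scene (314.5,329.2), unchanged since it settled. The door's leading edge is against the post, the robot is clear, and the jar (366,310), beaker (178,285) and other balls are where they started.

```bash
python3 -c "
from station import job
print(job.job_done())"
```

```text
the job is handed in; nothing more can be done
None
```

I opened the door to its stop, set the green ball in the rods' dip and let go. I then nudged it over the near rubies into the nest at about 1–1.5 N and pushed the door shut. I handed in at about 32 s, but one high force reading on the way may fail the job.

**The reading:** while I carried the ball towards the balance (t = 14.2 s), the wrist force showed one sample of about (−130, −43, −109) N, above the 120 N limit. Joint 3 read −1.28 just then, which is its range limit, and the pictures showed no contact. I take it to be the arm stopping hard at the joint limit, but I can't rule out that it counts against the force or range rules. The next reading, about 0.3 s later, was normal.

**Last checks:**
- **Ball:** it fits to x −1.2, y 0.8 mm from the nest centre in the scene camera. The position was unchanged before and after the door was closed, and the ball sits past both near rubies.
- **Door:** it stopped at its end, with 11 N on the finger and no further motion. The finger was at y −61 mm against about −60 expected, and the pictures show the door edge against the post.
- **Surroundings:** the other balls, the jar and the beaker look unmoved, and the gripper is clear of everything.

**Disagreement:** my first camera fit of the balance was about 3 mm off in x and y. I corrected it from where the ball touched and settled on the rods.

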